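# Clear the scraping board and put the thin panels under the weight

### The job

The thin red panels on the scraping board have been scraped and must go under the weight to stay flat. First swing the lamp to the left until its head is well clear of the board; then slide each panel out over the open front edge of the board, take it there by its two sides and stack them all flat, squarely and centred on the two bearers between their cheeks. Last, lift the weight up off the hanger's prongs and lay it gently, square and centred, on top of the stack; leave everything else on the bench where it is.

Things in the scene. Friction and masses are not known exactly. Their poses are not given: they have to be found in the camera images.
- board: Fixed scraping board 225 mm (x) by 270 (y); origin: centre of its footprint on the bench. Four lanes along x, at y = -96, -32, 32, 96 mm, floor 45 mm above the bench, 50 wide, between rails 14 wide and 5 high: level with the panels' tops, so a panel in its lane cannot be taken by its sides. Behind (+x) a stop 12 thick, 10 high; the front (x = -112 mm, facing the robot) is open and drops to the bench.
- board_front (a point): Middle of the board's open front edge, at lane floor height (45 mm above the bench); same axes as the board.
- panel0_mid (a point): Centre (half-way up) of a loose thin red wooden panel with pale diamonds on its face, 180 mm (its x) by 46 (y) by 5 (z), 40 g. It starts flat in a lane, its x axis along the lane (+x to the back), not overhanging the front. Only 3 or 4 of the 4 panels are there in a run (None: absent). Board and panels are waxed: pressed from above with some 5 to 15 N a panel slides along with the fingertips.
- panel1_mid (a point): Centre (half-way up) of a loose thin red wooden panel with pale diamonds on its face, 180 mm (its x) by 46 (y) by 5 (z), 40 g. It starts flat in a lane, its x axis along the lane (+x to the back), not overhanging the front. Only 3 or 4 of the 4 panels are there in a run (None: absent). Board and panels are waxed: pressed from above with some 5 to 15 N a panel slides along with the fingertips.
- panel2_mid (a point): Centre (half-way up) of a loose thin red wooden panel with pale diamonds on its face, 180 mm (its x) by 46 (y) by 5 (z), 40 g. It starts flat in a lane, its x axis along the lane (+x to the back), not overhanging the front. Only 3 or 4 of the 4 panels are there in a run (None: absent). Board and panels are waxed: pressed from above with some 5 to 15 N a panel slides along with the fingertips.
- panel3_mid (a point): Centre (half-way up) of a loose thin red wooden panel with pale diamonds on its face, 180 mm (its x) by 46 (y) by 5 (z), 40 g. It starts flat in a lane, its x axis along the lane (+x to the back), not overhanging the front. Only 3 or 4 of the 4 panels are there in a run (None: absent). Board and panels are waxed: pressed from above with some 5 to 15 N a panel slides along with the fingertips.
- bearers_top (a point): Centre of the top of two fixed wooden bearers on plywood, 26 mm above the bench; the panels lie along its x axis, across both, between flared cheeks on the bearers (67 mm apart at the foot, 76 at the top, 27 high). Bearers at x = -38 and +38 mm, 18 mm in x; plywood 98 mm (x) by 100 (y), 8 thick: both ends of a centred panel stick out 41 mm, free for the fingers. Its -x end is towards the robot.
- weight_bar (a point): Middle of the handle bar of the loose pressing weight, 0.5 to 0.8 kg: steel plate 165 mm (y) by 50 (x) by 9, its underside 70 mm and its top 61 mm below this point; wooden bar 14 mm thick along y, on posts at y = -68 and +68 mm. It hangs upright by the bar on two prongs, 42 mm either side of the bar's middle; the middle is free to be pinched from above. z up.
- hanger_rest (a point): Middle between the hollows of the fixed hanger's two steel prongs (10 mm thick, at y = -42 and +42 mm), at the prongs' top, 205 mm above the bench. The prongs point along -x, towards the robot; their upturned tips end 31 mm further along -x, 12 mm above this point. They pass between bar and plate, so raise the bar 20 to 35 mm, no more, then draw it away along -x. A wooden upright, 140 mm wide, 222 tall, is 75 mm behind (+x).
- lamp_arm (a joint): Stiff swing joint of the bench lamp, rad: 0 with the arm pointing at the robot (-x), positive when the head swings to the left (+y); range -0.6 to 1.4. It stays where it is left; friction 0.9 N m, some 3 N at the head.
- lamp_pivot (a point): Point on the upright swing axis of the lamp arm, level with lamp_grip (289 mm above the bench), over the green flange (80 mm in diameter) behind the board. The arm is 300 mm from axis to head, 255 mm above the bench.
- lamp_grip (a point): Centre of the upright black stem on the lamp's green head, 20 mm in diameter, 262 to 307 mm above the bench: pinch it from above in any direction. The head below it is 124 mm in diameter and reaches down to 188 mm above the bench. The lamp is clear of the board when no part of the head is above the board.
- figure: Loose carved red wooden figure, standing, 64 mm in diameter, 190 mm tall. Leave it where it is.
- mallet: Loose wooden carver's mallet lying, 230 mm long, head 60 mm in diameter. Leave it where it is.
- glue: Loose white glue bottle, 56 mm in diameter, 130 mm tall. Leave it where it is.
- wax: Loose wax tin, 80 mm in diameter, 45 mm high. Leave it where it is.
- gouge_a: Loose gouge with a wooden handle, lying, 200 mm long, 22 mm high. Leave it where it is.
- gouge_b: Loose gouge with a wooden handle, lying, 200 mm long, 22 mm high. Leave it where it is.
- offcut: Loose red offcut 100 by 60 by 45 mm. Leave it where it is.
Things that resemble listed ones, but are neither listed nor needed, are in the scene too. What is meant by the part that bears bearers_top is not blue, and is the larger of those in its own colour.

How it is judged (in metres and radians):
On the way, in this order (a step that is already met when the one before it is completed fails the run):
1. the lamp head is swung clear of the board, to the left (y of lamp_grip in the frame of board above 0.197 m), for 0.3 s.
2. all the panels lie flat, square and centred on the bearers (horizontal distance between each of panel0_mid, panel1_mid, panel2_mid, panel3_mid and bearers_top below 0.02 m and angle between the x axis of each of panel0_mid, panel1_mid, panel2_mid, panel3_mid and the x axis of bearers_top, either way round below 0.17 rad and angle between the z axis of each of panel0_mid, panel1_mid, panel2_mid, panel3_mid and the z axis of bearers_top, either way round below 0.06 rad and height (world z) of panel0_mid between 0.024 and 0.049 m and height (world z) of panel1_mid between 0.024 and 0.049 m and height (world z) of panel2_mid between 0.024 and 0.049 m and height (world z) of panel3_mid between 0.024 and 0.049 m), for 0.3 s.
3. the weight is off the hanger and lies square on the stack (horizontal distance between weight_bar and bearers_top below 0.02 m and angle between the y axis of weight_bar and the x axis of bearers_top, either way round below 0.17 rad and angle between weight_bar's own z axis and vertical below 0.06 rad and height (world z) of weight_bar between 0.107 and 0.122 m), for 0.3 s.
At the end, for the whole second after the job is handed in: Lamp head clear of the board on its left; every panel present flat in the stack on the bearers, within 20 mm of their centre and 10 degrees of their direction; the weight upright on top of the stack, within 20 mm of the centre and 10 degrees of its direction; all released and at rest (all of step 2 and all of step 3 and y of lamp_grip in the frame of board above 0.197 m); the robot touches nothing.
It fails at once if a bystander (figure, mallet, glue, wax, gouges, offcut) is knocked or moved more than 30 mm (distance of any of figure, mallet, glue, wax, gouge_a, gouge_b, offcut from where it was at the start of the episode above 0.03 m).
It fails at once if the weight is dropped or banged onto the panels (more than 60 N) (contact force between weight and panel0 above 60 N or contact force between weight and panel1 above 60 N or contact force between weight and panel2 above 60 N or contact force between weight and panel3 above 60 N).
Of panel0, panel1, panel2, panel3 only 3 to 4 are there at a start; the rules pass over those that are not, and their reading is None.
At some moment in a run one of panel0, panel1, panel2, panel3 may be knocked a few centimetres aside while the robot is not near it.
It also fails if it takes over 210 s, if anything falls off the work surface, if the arm or the gripper's body presses on something with over 40 N, if the wrist force passes 120 N, or if a joint passes its speed limit or range.

### The arm

A 6-joint arm with a two-finger parallel gripper is mounted at the origin on the work surface. World frame = base frame: x ahead of the robot, y to its left, z up, the work surface at z = 0. Lengths are in mm, angles in degrees, forces in N, time in s.
With the tool pointing down it reaches from about 300 to 850 mm from the base axis. Payload 4.2 kg.
Tool frame: the origin (TCP) lies on the centre line of the jaws, within the pads' length; the fingertips stand 14 mm ahead of it and the grasp point (between the pads) lies 5 mm behind it (env.finger_overhang is the z of the fingertips in the tool frame, in mm); z points along the fingers, y is the line along which they close (so a half turn about z gives the same grasp; the last joint's range is limited). The gripper opens to 91 mm and grips with 3 to 60 N. Pads are 32 mm wide; open, the fingers measure 118 mm over their backs; the gripper's body (76 mm by 178 mm) begins 60 mm behind the grasp point.
Start: joints at [63.942, 18.312, 89.639, -0, 72.044, -1.146], TCP at [242.21, 521.513, 227.976] pointing down, gripper open.
Joint ranges: [-177.97, 177.97], [-48.28, 115.42], [12.27, 149.76], [-77.06, 257.06], [2.81, 150.46], [-146.56, 146.56]. Speed limits (degrees/s): [147.25, 147.25, 180, 180, 180, 180].

### API

Orientations are given as [roll, pitch, yaw] about the fixed x, y, z axes, in that order (R = Rz(yaw) Ry(pitch) Rx(roll)).
In Python, from workcell import sensors, viewer, env gives the robot as it stands. The module is installed in compiled form; this text tells all that it offers.
- The arm moves only by the tool step_arm, never from a script. Its argument "plan" is one flat list of numbers, 6 for each row, row after row: the shift along the tool's x, y, z in cm, then the turn, a rotation vector about the tool's x, y, z in rad. In form: [x, y, z, wx, wy, wz, x, y, z, wx, wy, wz, ...]. A call has 1 to 5 rows; each row shifts and turns the commanded pose from where the row before left it, along the tool's axes as they then stand; what a row does not reach is not made up. A row lasts 1/12 s, in which the tool goes at most 41.7 mm and 7.16 degrees, less where a joint would pass 70% of its speed; a pose out of reach is approached as far as the arm can. A call is refused whole if a number of a shift passes 4.17 or a number of a turn 0.125, either way. A call with a gripper value outside its range is refused whole. "hand" is the finger opening in cm, from 0 to 9.12, set as the call begins (left out, the last holds). The fingers move at their own pace and stop on an object; "newtons" is the grip in N (left out, the last holds). Time passes only in rows, so rows that do not move let the fingers close. It gives the time, the measured TCP pose, the force, the opening and the grip force at its end, in the units of the state.
- sensors.state(): the state, without advancing time (a new reading comes with each control period).
- viewer.grab_frame(name): name is "scene" or "top" or "wrist"; returns a dict with "img" (384x512x3 uint8, red, green, blue), "fx", "fy", "cx", "cy" (pixels), "position" and "attitude" of the camera in the world. Camera axes: x right, y down, z forward; pixel columns grow to the right and rows downward; lengths in mm; the calibration is good to about 2 mm. A picture is of the moment at which its call begins. There is no depth.
- env.job_done(): hands the job in; it is judged then, once.
Trained networks look in a picture, given as the dict that the camera call returned (one of the last four; its "shot" number tells which), for a name from the list of things; names that differ only in an ending like _2 or _b are one class to them, and where a whole thing is asked for, a point or a joint stands for the part that bears it (a point fixed in the world has none). Each returns a list of dicts, best first, with "score" (0 to 1); they miss things now and then, are a little off and sometimes report something else, mostly with a low value. They report only what shows in the picture. A call takes as long as a camera call. They do not tell look-alikes from the thing itself.
- viewer.boxes_of(name, picture): "location" ([column, row] in pixels, amid what is visible of it).
- viewer.pinpoint(name, picture): "location" ([column, row] in pixels: a listed point, or the origin of a listed thing).
The state is a dict: "time_s": time; "qpos": joint angles; "qvel": joint speeds; "effort": joint torques, N m; "ee_pos": TCP position; "ee_rot": TCP orientation; "force": force on the tool from outside, world axes, zero at the start; "torque": the same for the moment, N m; "gripper_width": finger opening in mm; "gripper_force": force on a finger pad.
Only numpy, scipy, OpenCV 4.12 (cv2) and the standard library are available. Lean on these libraries where they do the work, as an engineer would, in place of code of your own. Each camera call takes 0.05 s, during which the arm holds its last target. There are 200 camera calls.

## Working session

There is one attempt and no reset: what is moved stays moved. The work goes in short steps, Python scripts to look and compute and a tool call to move; the robot and the scene stay as the last step left them, time stands still between calls to the robot, and variables do not carry over. Pictures are saved under pics/ and viewed, at most 14 in all, crops included, and the job is handed in when it is done.

Besides the shell and the picture viewer there is one more tool, called after "Emit:" as name(argument=value, ...) on one line, values as JSON. step_arm: Moves the arm, as the interface text tells. Its arguments: {"type":"object","properties":{"plan":{"type":"array","items":{"type":"number"}},"hand":{"type":"number"},"newtons":{"type":"number"}},"required":["plan"]}

```bash
mkdir -p pics
cat > h.py <<'E'
import numpy as np, cv2
from scipy.spatial.transform import Rotation as R
from workcell import sensors, viewer, env
def rot(a):
    a=np.array(a,float)
    if a.size==9: return a.reshape(3,3)
    if a.size==4: return R.from_quat(a).as_matrix()
    return R.from_euler('xyz',a,degrees=True).as_matrix()
def ray(p,px):
    d=np.array([(px[0]-p['cx'])/p['fx'],(px[1]-p['cy'])/p['fy'],1.])
    return np.array(p['position'],float), rot(p['attitude'])@d
def at_z(p,px,z):
    o,d=ray(p,px); return o+d*(z-o[2])/d[2]
def proj(p,X):
    c=rot(p['attitude']).T@(np.array(X,float)-np.array(p['position'],float))
    return np.array([p['fx']*c[0]/c[2]+p['cx'],p['fy']*c[1]/c[2]+p['cy']])
def tri(p1,a,p2,b):
    o1,d1=ray(p1,a);o2,d2=ray(p2,b)
    s=np.linalg.lstsq(np.c_[d1,-d2],o2-o1,rcond=None)[0]
    return (o1+d1*s[0]+o2+d2*s[1])/2, np.linalg.norm(o1+d1*s[0]-o2-d2*s[1])
def save(p,n): cv2.imwrite('pics/'+n,p['img'][:,:,::-1])
E
python3 - <<'E'
from h import *
s=viewer.grab_frame('scene');t=viewer.grab_frame('top')
print(s['position'],s['attitude'],s['fx'],t['position'],t['attitude'],t['fx'])
cv2.imwrite('pics/st.png',np.vstack([s['img'],t['img']])[:,:,::-1])
save(s,'s0.png');save(t,'t0.png')
for n in ['board','board_front','panel0_mid','bearers_top','weight_bar','hanger_rest','lamp_pivot','lamp_grip','figure','mallet','glue','wax','gouge_a','offcut']:
    for nm,p in (('s',s),('t',t)):
        print(n,nm,[(np.round(d['location']).astype(int).tolist(),round(d['score'],2)) for d in viewer.pinpoint(n,p)][:6])
print(sensors.state()['time_s'],sensors.state()['ee_rot'])
E
```

```text
[1209.57701223 -524.97673012 1048.34406067] [-135.56266091   -1.08056713   53.70969398] 390.63648148815406 [ 367.55460131   -7.66741261 1354.89927025] [-171.18638651   -0.60104624  -88.53115059] 354.218345277762
board s [([273, 235], 0.9), ([266, 227], 0.25)]
board t [([246, 182], 0.62)]
board_front s [([260, 201], 0.59)]
board_front t [([305, 149], 0.18)]
panel0_mid s [([249, 237], 0.92)]
panel0_mid t [([269, 185], 0.67), ([246, 179], 0.29)]
bearers_top s [([154, 213], 0.85), ([108, 223], 0.71), ([188, 242], 0.65)]
bearers_top t [([320, 264], 0.97), ([362, 270], 0.74), ([312, 212], 0.58), ([132, 235], 0.15)]
weight_bar s [([112, 243], 0.7)]
weight_bar t [([389, 210], 0.85)]
hanger_rest s [([114, 244], 0.74), ([190, 243], 0.74)]
hanger_rest t [([393, 206], 0.91)]
lamp_pivot s [([354, 195], 0.86)]
lamp_pivot t [([253, 182], 0.49)]
lamp_grip s [([270, 148], 0.83)]
lamp_grip t [([232, 199], 0.66), ([176, 163], 0.43)]
figure s [([323, 153], 0.66)]
figure t [([134, 236], 0.79)]
mallet s [([296, 166], 0.97), ([323, 153], 0.64)]
mallet t [([173, 235], 0.81), ([245, 181], 0.6)]
glue s []
glue t [([239, 174], 0.65), ([153, 160], 0.61)]
wax s [([236, 293], 0.58)]
wax t [([303, 147], 0.93)]
gouge_a s [([204, 321], 0.92), ([343, 168], 0.63)]
gouge_a t [([133, 202], 0.77), ([337, 152], 0.56), ([223, 175], 0.28)]
offcut s [([345, 210], 0.52)]
offcut t [([176, 165], 0.77)]
1.5 [ 1.79994292e+02 -1.51382244e-04  1.55088901e+02]
```

View pics/s0.png

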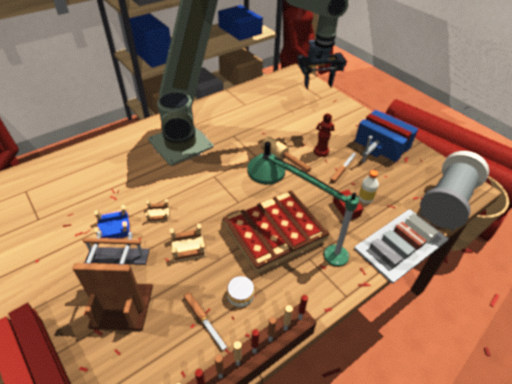

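View pics/t0.png

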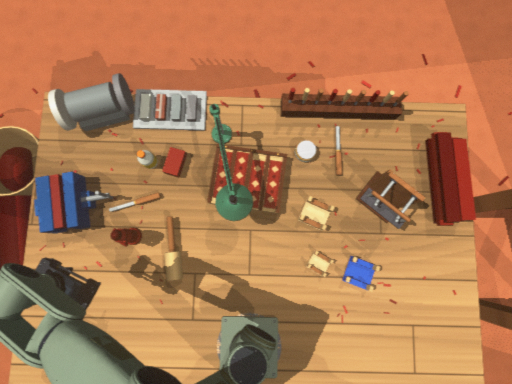

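Run:
```python
from h import *
s=viewer.grab_frame('scene');t=viewer.grab_frame('top')
P=lambda n,a,b: print(n,*[np.round(v,0) for v in tri(s,a,t,b)])
def best(n,p,near):
    L=viewer.pinpoint(n,p)+viewer.boxes_of(n,p)
    L=[d['location'] for d in L]; L.sort(key=lambda l:np.hypot(l[0]-near[0],l[1]-near[1])); return L[0]
for n,a,b in [('lamp_grip',(270,148),(232,199)),('bearers_top',(188,242),(312,212)),('weight_bar',(112,243),(389,210)),('hanger_rest',(114,244),(393,206)),('glue',(369,185),(145,157)),('figure',(323,140),(126,236))]:
    try: P(n,best(n,s,a),best(n,t,b))
    except Exception as e: print(n,e)
print('board',at_z(t,(246,182),0),at_z(s,(273,235),0))
for n in['lamp_pivot','lamp_grip']:
  for p in (s,t): print(n,[(np.round(d['location']).tolist(),round(d['score'],2)) for d in viewer.pinpoint(n,p)])
print('flange',at_z(t,(221,133),5),at_z(s,(336,256),5))
print('pivotTop',at_z(t,(215,108),289),at_z(s,(353,200),289))
print('grip',at_z(t,(233,199),285),at_z(s,(270,148),285))
print('fig',at_z(s,(322,155),0),'glue',at_z(s,(367,196),0),'mallet',at_z(t,(173,265),30),at_z(t,(168,215),30))
# rectified views at z=45 : board region, 2px/mm
def rect(p,z,x0,x1,y0,y1,k):
    C=[(x1,y1),(x1,y0),(x0,y0),(x0,y1)]
    src=np.float32([proj(p,(x,y,z)) for x,y in C]); w,h=int((y1-y0)*k),int((x1-x0)*k)
    return cv2.warpPerspective(p['img'],cv2.getPerspectiveTransform(src,np.float32([(0,0),(w,0),(w,h),(0,h)])),(w,h),flags=cv2.INTER_CUBIC)
a=rect(s,50,350,650,-420,180,1.3); b=rect(t,50,350,650,-420,180,1.3)
im=np.vstack([a[:300],a[300:],b])[:,:,::-1].copy()
cv2.imwrite('pics/r.png',cv2.resize(im,None,fx=.76,fy=.76) if im.shape[0]>800 else im); print(im.shape)
```

```text
lamp_grip [510.  68. 295.] 1.0
bearers_top [ 494. -227.   25.] 12.0
weight_bar [ 484. -442.  194.] 6.0
hanger_rest [ 498. -446.  201.] 1.0
glue [672. 404.  59.] 9.0
figure [395. 452. 103.] 8.0
board [601.92237618  30.18176921   0.        ] [608.03250588  20.12931076   0.        ]
lamp_pivot [([356.0, 196.0], 0.8), ([112.0, 244.0], 0.74)]
lamp_pivot [([211.0, 107.0], 0.9), ([154.0, 164.0], 0.72)]
lamp_grip [([270.0, 147.0], 0.58)]
lamp_grip [([236.0, 196.0], 0.94), ([173.0, 233.0], 0.66), ([303.0, 148.0], 0.43)]
flange [794.57744375 134.7171458    5.        ] [794.82256583 130.20245497   5.        ]
pivotTop [785.8555577 127.0428503 289.       ] [805.78765857 115.69886197 289.        ]
grip [499.11183087  60.10491148 285.        ] [505.23506671  70.10965657 285.        ]
fig [400.72107078 440.4285453    0.        ] glue [668.15490021 417.13630551   0.        ] mallet [281.82740248 286.40235087  30.        ] [463.83017343 316.38222685  30.        ]
(780, 780, 3)
```

```bash
python3 -c "
import cv2;i=cv2.imread('pics/r.png');print(i.shape)"
```

```text
(780, 780, 3)
```

```bash
python3 -c "
import cv2;i=cv2.imread('pics/r.png');cv2.imwrite('pics/r2.png',cv2.resize(i,(800,600),interpolation=cv2.INTER_AREA))"
```

```text
(no output)
```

View pics/r2.png

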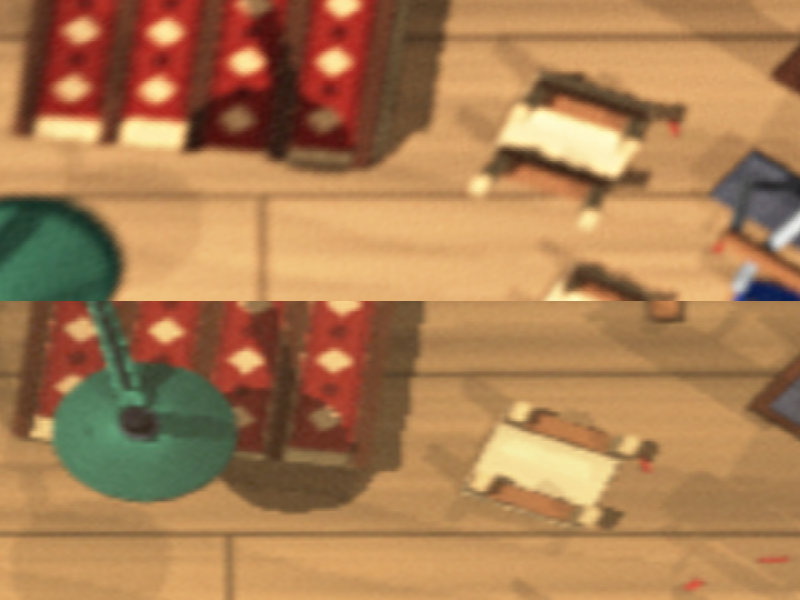

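Emit:
step_arm(plan=[0, 0, -4, 0, 0, 0, 0, 0, -4, 0, 0, 0, 0, 0, -4, 0, 0, 0, -3.3, -2.3, 0, 0, 0, 0, -3.3, -2.3, 0, 0, 0, 0])

```text
time_s: 3.42
ee_pos: [283.2, 453.4, 350.8]
ee_rot: [179.6, 0.1, 155.3]
force: [1.5, 0.2, -0.9]
gripper_width: 90.8
gripper_force: 0.0
```

Emit:
step_arm(plan=[-3.3, -2.3, 0, 0, 0, 0, -3.3, -2.3, 0, 0, 0, 0, -3.3, -2.3, 0, 0, 0, 0, -3.3, -2.3, 0, 0, 0, 0, -3.3, -2.3, 0, 0, 0, 0])

```text
time_s: 3.83
ee_pos: [384.4, 276.4, 348.2]
ee_rot: [180.0, 0.0, 155.1]
force: [0.6, 0.1, -0.4]
gripper_width: 91.1
gripper_force: 0.0
```

Emit:
step_arm(plan=[-3.3, -2.3, 0, 0, 0, 0, -3.3, -2.3, 0, 0, 0, 0, -3.3, -2.3, 0, 0, 0, 0, -3.3, -2.3, 0, 0, 0, 0, -3.3, -2.3, 0, 0, 0, 0])

```text
time_s: 4.25
ee_pos: [485.6, 102.5, 348.3]
ee_rot: [180.0, 0.0, 155.1]
force: [1.3, 0.4, -0.7]
gripper_width: 91.0
gripper_force: 0.0
```

Emit:
step_arm(plan=[-3.3, -2.3, 0, 0, 0, 0, 0, 0, 0, 0, 0, 0, 0, 0, 0, 0, 0, 0])

```text
time_s: 4.5
ee_pos: [505.9, 68.0, 347.5]
ee_rot: [-180.0, -0.0, 154.9]
force: [-0.6, -0.4, 0.4]
gripper_width: 91.5
gripper_force: 0.0
```

```bash
cat >> h.py <<'E'
def st():
    s=sensors.state(); print('t',round(s['time_s'],2),'p',np.round(s['ee_pos'],1),'r',np.round(s['ee_rot'],1),'F',np.round(s['force'],1),'w',round(s['gripper_width'],1),'g',round(s['gripper_force'],1)); return s
def go(x,y,z,yaw=None,n=None):
    """rows to get there with the tool down; prints tool-frame rows (cm, rad)"""
    s=sensors.state(); p=np.array(s['ee_pos'],float); M=rot(s['ee_rot']); g=np.array([x,y,z],float)
    y0=np.degrees(np.arctan2(M[1,0],M[0,0])); yaw=y0 if yaw is None else yaw
    G=rot([180,0,yaw]); rv=R.from_matrix(M.T@G).as_rotvec()
    n=n or int(max(np.ceil(np.linalg.norm(g-p)/40.),np.ceil(np.linalg.norm(rv)/.12),1)); out=[]
    for i in range(n):
        sh=M.T@(g-p)/(n-i)/10; sh=np.round(sh,2); w=np.round(R.from_matrix(M.T@G).as_rotvec()/(n-i),3)
        p=p+M@sh*10; M=M@R.from_rotvec(w).as_matrix(); out.append([float(v) for v in list(sh)+list(w)])
    print(n,'rows'); 
    for i in range(0,n,5): print(sum(out[i:i+5],[]) if i==0 or out[i:i+5]!=out[:5] else 'same')
E
python3 - <<'E'
from h import *
st(); w=viewer.grab_frame('wrist'); t=viewer.grab_frame('top'); save(w,'w1.png')
for p in (w,t):
    for d in viewer.pinpoint('lamp_grip',p)[:3]: print(d, at_z(p,d['location'],285))
print(np.round(w['position']),w['attitude'])
E
```

```text
t 4.5 p [505.9  68.  347.5] r [-180.    -0.   154.9] F [-0.6 -0.4  0.4] w 91.5 g 0.0
{'location': [242.7, 209.2], 'score': 0.8} [504.3272369   56.45625873 285.        ]
{'location': [408.4, 172.3], 'score': 0.66} [532.78467685 193.39382633 285.        ]
{'location': [234.7, 197.9], 'score': 0.57} [502.61954461  55.06156555 285.        ]
[431. 104. 505.] [1.62768847e+02 4.72791768e-02 6.48583997e+01]
```

View pics/w1.png

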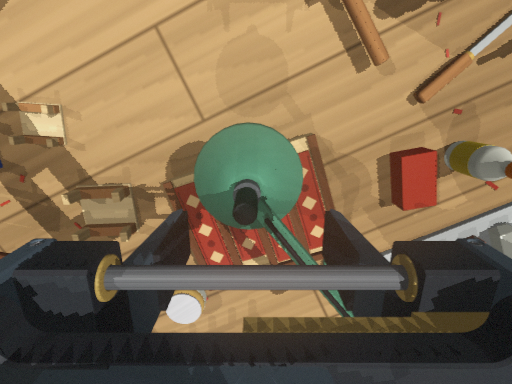

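Emit:
step_arm(plan=[-0.12, -0.5, 2, 0, 0, 0, -0.12, -0.5, 2, 0, 0, 0, 0, 0, 2, 0, 0, 0, 0, 0, 0, 0, 0, 0])

```text
time_s: 5.03
ee_pos: [500.6, 60.5, 284.6]
ee_rot: [-179.8, -0.4, 155.2]
force: [-0.9, -0.0, -1.2]
gripper_width: 91.4
gripper_force: 0.0
```

Emit:
step_arm(plan=[0, 0, 0, 0, 0, 0, 0, 0, 0, 0, 0, 0, 0, 0, 0, 0, 0, 0, 0, 0, 0, 0, 0, 0], hand=0, newtons=20)

```text
time_s: 5.37
ee_pos: [503.9, 59.9, 289.3]
ee_rot: [179.9, 0.1, 155.1]
force: [0.7, -0.6, -0.4]
gripper_width: 67.2
gripper_force: 0.0
```

Emit:
step_arm(plan=[0, 0, 0, 0, 0, 0, 0.88, 1.22, 0, 0, 0, 0.05])

```text
time_s: 5.53
ee_pos: [501.1, 73.0, 288.5]
ee_rot: [-180.0, 0.1, 152.1]
force: [-1.0, -0.7, 1.0]
gripper_width: 54.3
gripper_force: 0.0
```

Emit:
step_arm(plan=[0, 0, 0, 0, 0, 0, 0, 0, 0, 0, 0, 0, 0, 0, 0, 0, 0, 0, 0, 0, 0, 0, 0, 0, 0, 0, 0, 0, 0, 0])

```text
time_s: 5.95
ee_pos: [495.6, 71.5, 287.3]
ee_rot: [-179.4, -0.5, 152.3]
force: [-12.7, -5.8, 2.9]
gripper_width: 20.7
gripper_force: 5.4
```

Emit:
step_arm(plan=[0, 0, 0, 0, 0, 0, 0, 0, 0, 0, 0, 0])

```text
time_s: 6.12
ee_pos: [495.5, 71.7, 287.3]
ee_rot: [-179.4, -0.5, 152.3]
force: [-12.9, -6.1, 3.6]
gripper_width: 19.6
gripper_force: 20.0
```

Emit:
step_arm(plan=[1.76, 2.43, 0, 0, 0, 0.1, 1.76, 2.43, 0, 0, 0, 0.1, 1.76, 2.43, 0, 0, 0, 0.1])

```text
time_s: 6.37
ee_pos: [491.2, 162.3, 287.3]
ee_rot: [-179.3, -0.4, 134.7]
force: [-10.5, -2.8, 1.3]
gripper_width: 19.4
gripper_force: 20.0
```

Emit:
step_arm(plan=[1.76, 2.43, 0, 0, 0, 0.1, 1.76, 2.43, 0, 0, 0, 0.1, 1.76, 2.43, 0, 0, 0, 0.1, 1.76, 2.43, 0, 0, 0, 0.1, 1.76, 2.43, 0, 0, 0, 0.1])

```text
time_s: 6.78
ee_pos: [544.1, 304.7, 287.3]
ee_rot: [-179.4, -0.2, 106.2]
force: [-9.8, 0.5, 1.4]
gripper_width: 19.4
gripper_force: 20.0
```

Emit:
step_arm(plan=[1.76, 2.43, 0, 0, 0, 0.1, 0, 0, 0, 0, 0, 0, 0, 0, 0, 0, 0, 0])

```text
time_s: 7.03
ee_pos: [565.5, 331.6, 287.1]
ee_rot: [-179.8, -0.5, 100.9]
force: [-6.2, 9.1, -1.0]
gripper_width: 19.4
gripper_force: 20.0
```

Emit:
step_arm(plan=[0, 0, 0, 0, 0, 0, 0, 0, 0, 0, 0, 0, 0, 0, 0, 0, 0, 0, 0, 0, 0, 0, 0, 0], hand=5)

```text
time_s: 7.37
ee_pos: [567.5, 326.0, 288.1]
ee_rot: [180.0, 0.0, 100.6]
force: [-0.0, 0.5, 0.9]
gripper_width: 43.2
gripper_force: 0.0
```

Emit:
step_arm(plan=[0, 0, -3, 0, 0, 0, 0, 0, -4, 0, 0, 0, 0, 0, 0, 0, 0, 0])

```text
time_s: 7.62
ee_pos: [569.2, 327.2, 366.3]
ee_rot: [179.2, -0.2, 100.6]
force: [0.4, -0.4, 1.1]
gripper_width: 50.1
gripper_force: 0.0
```

Run:
```python
from h import *
st(); t=viewer.grab_frame('top'); s=viewer.grab_frame('scene')
for n,zz in [('board',0),('board_front',45),('panel0_mid',47.5),('bearers_top',26),('lamp_grip',285)]:
    for nm,p in (('s',s),('t',t)):
        print(n,nm,[(np.round(d['location']).astype(int).tolist(),round(d['score'],2),np.round(at_z(p,d['location'],zz)[:2]).tolist()) for d in viewer.pinpoint(n,p)][:6])
def rect(p,z,x0,x1,y0,y1,k):
    C=[(x1,y1),(x1,y0),(x0,y0),(x0,y1)]
    src=np.float32([proj(p,(x,y,z)) for x,y in C]); w,h=int((y1-y0)*k),int((x1-x0)*k)
    return cv2.warpPerspective(p['img'],cv2.getPerspectiveTransform(src,np.float32([(0,0),(w,0),(w,h),(0,h)])),(w,h),flags=cv2.INTER_CUBIC)
im=np.hstack([rect(t,50,440,760,-130,190,1.2),rect(s,50,440,760,-130,190,1.2)])
cv2.imwrite('pics/r3.png',im[:,:,::-1])
```

```text
t 7.62 p [569.2 327.2 366.3] r [179.2  -0.2 100.6] F [ 0.4 -0.4  1.1] w 50.1 g 0.0
board s [([276, 236], 0.8, [618.0, 24.0])]
board t [([244, 182], 0.87, [601.0, 36.0]), ([242, 204], 0.57, [516.0, 43.0]), ([223, 175], 0.37, [625.0, 122.0]), ([387, 208], 0.22, [514.0, -514.0])]
board_front s [([258, 202], 0.69, [491.0, 41.0])]
board_front t [([244, 204], 0.74, [511.0, 35.0])]
panel0_mid s [([248, 236], 0.77, [592.0, -74.0]), ([347, 209], 0.74, [696.0, 272.0])]
panel0_mid t [([272, 184], 0.95, [587.0, -71.0]), ([390, 210], 0.48, [503.0, -509.0]), ([155, 164], 0.3, [651.0, 373.0])]
bearers_top s [([189, 243], 0.9, [493.0, -233.0]), ([357, 193], 0.67, [651.0, 372.0]), ([110, 222], 0.6, [263.0, -403.0]), ([159, 212], 0.55, [318.0, -252.0]), ([347, 127], 0.24, [348.0, 634.0])]
bearers_top t [([320, 264], 0.95, [298.0, -251.0]), ([362, 273], 0.73, [271.0, -407.0]), ([314, 212], 0.58, [488.0, -231.0]), ([246, 181], 0.24, [602.0, 31.0]), ([238, 174], 0.16, [626.0, 59.0])]
lamp_grip s [([348, 127], 0.81, [569.0, 344.0])]
lamp_grip t [([146, 175], 0.91, [567.0, 330.0]), ([212, 105], 0.68, [798.0, 137.0])]
```

View pics/r3.png

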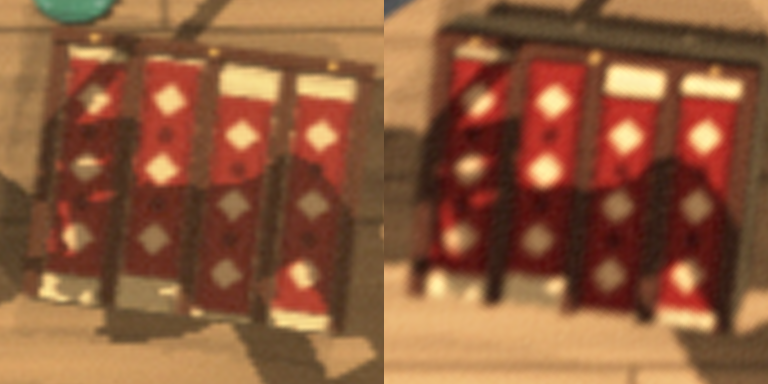

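Run:
```python
from h import *
s=st(); print(np.round(s['qpos'],1)); go(560,30,300,173.5)
```

```text
t 8.22 p [567.  326.8 357.5] r [-180.     0.   100.7] F [-0.5  0.1 -0. ] w 49.8 g 0.0
[28.9 23.6 63.4  0.  93.  18.3]
11 rows
[-2.64, -0.56, 0.52, -0.0, -0.0, -0.116, -2.56, -0.86, 0.52, -0.0, -0.0, -0.116, -2.44, -1.15, 0.52, -0.0, -0.0, -0.115, -2.29, -1.43, 0.53, -0.0, -0.0, -0.116, -2.11, -1.68, 0.52, -0.0, -0.0, -0.115]
[-1.9, -1.91, 0.53, -0.0, -0.0, -0.116, -1.67, -2.12, 0.52, -0.0, -0.0, -0.115, -1.42, -2.3, 0.53, -0.0, -0.0, -0.116, -1.14, -2.45, 0.52, -0.0, -0.0, -0.115, -0.85, -2.56, 0.53, -0.0, -0.0, -0.116]
[-0.55, -2.64, 0.52, -0.0, -0.001, -0.115]
```

Emit:
step_arm(plan=[-2.64, -0.56, 0, 0, 0, -0.116, -2.56, -0.86, 0, 0, 0, -0.116, -2.44, -1.15, 0.5, 0, 0, -0.115, -2.29, -1.43, 0.5, 0, 0, -0.116, -2.11, -1.68, 0.5, 0, 0, -0.115], hand=0)

```text
time_s: 8.63
ee_pos: [563.7, 190.8, 342.8]
ee_rot: [180.0, 0.0, 134.1]
force: [-0.5, -0.4, 0.4]
gripper_width: 19.2
gripper_force: 0.0
```

Emit:
step_arm(plan=[-1.9, -1.9, 0.5, 0, 0, -0.116, -1.67, -2.12, 0.5, 0, 0, -0.115, -1.42, -2.3, 0.8, 0, 0, -0.116, -1.14, -2.45, 0.8, 0, 0, -0.115, -0.85, -2.56, 0.8, 0, 0, -0.116])

```text
time_s: 9.05
ee_pos: [560.6, 55.8, 308.7]
ee_rot: [180.0, 0.0, 167.2]
force: [1.0, -0.1, -0.3]
gripper_width: 0.5
gripper_force: 0.0
```

Emit:
step_arm(plan=[-0.55, -2.64, 0.8, 0, 0, -0.115, 0, 0, 0, 0, 0, 0, 0, 0, 0, 0, 0, 0])

```text
time_s: 9.3
ee_pos: [559.9, 29.1, 300.6]
ee_rot: [180.0, -0.0, 173.3]
force: [0.1, 0.0, 0.3]
gripper_width: 0.5
gripper_force: 0.0
```

Run:
```python
from h import *
st(); w=viewer.grab_frame('wrist'); save(w,'w2.png'); np.save('w2.npy',dict(w),allow_pickle=True)
for n,z in [('board',0),('board_front',45),('panel0_mid',47.5),('bearers_top',26)]:
    print(n,[(np.round(d['location']).tolist(),round(d['score'],2),np.round(at_z(w,d['location'],z)[:2]).tolist()) for d in viewer.pinpoint(n,w)])
```

```text
t 9.3 p [559.9  29.1 300.6] r [180.   -0.  173.3] F [0.1 0.  0.3] w 0.5 g 0.0
board [([256.0, 184.0], 0.94, [611.0, 23.0]), ([255.0, 117.0], 0.44, [498.0, 35.0])]
board_front [([253.0, 116.0], 0.91, [495.0, 33.0])]
panel0_mid [([191.0, 184.0], 0.87, [586.0, -75.0])]
bearers_top [([74.0, 132.0], 0.62, [487.0, -245.0])]
```

View pics/w2.png

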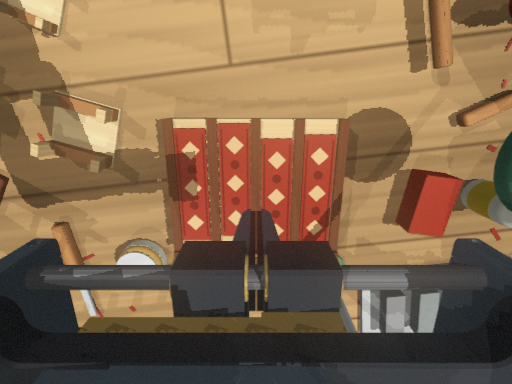

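Run:
```python
from h import *
w=np.load('w2.npy',allow_pickle=True).item()
f=lambda px,z: np.round(at_z(w,px,z)[:2],1).tolist()
print('front',[f(p,50) for p in [(160,120),(254,119),(347,118)]],'lanes',[f(p,50) for p in[(192,127),(235,123),(279,138),(321,134)]])
c=w['img'][75:185,10:150]; cv2.imwrite('pics/c1.png',cv2.resize(c,None,fx=5,fy=5,interpolation=cv2.INTER_CUBIC)[:,:,::-1])
```

```text
front [[484.4, -100.9], [498.9, 33.4], [513.1, 166.0]] lanes [[499.5, -57.0], [501.2, 5.6], [530.0, 66.6], [531.4, 127.9]]
```

View pics/c1.png

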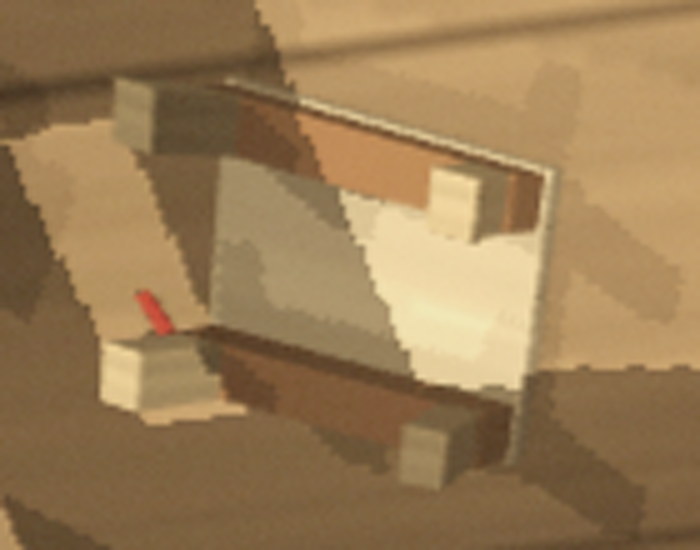

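Run:
```python
from h import *
w=np.load('w2.npy',allow_pickle=True).item()
P=np.array([at_z(w,(10+a/5,75+b/5),53)[:2] for a,b in[(134,114),(452,203),(121,375),(423,453)]])
print(P.round(1),P.mean(0)); A,B,C,D=P
for v in (A-B,C-D): print(np.hypot(*v), np.degrees(np.arctan2(v[0],-v[1])))
for v in (C-A,D-B): print(np.hypot(*v), np.degrees(np.arctan2(v[1],v[0])))
Q=np.array([at_z(w,(10+a/5,75+b/5),8)[:2] for a,b in[(555,170),(515,465)]]);print(Q, np.degrees(np.arctan2(*(Q[1]-Q[0])[::-1])))
```

```text
[[ 434.7 -263.8]
 [ 468.5 -182.5]
 [ 504.8 -293.2]
 [ 538.  -211.7]] [ 486.51740851 -237.81226184]
88.01880630366888 -22.56570019530207
88.07852759472884 -22.167660724449156
75.99957434852735 -22.76328964768714
75.38751442452724 -22.72111981348616
[[ 461.57750793 -172.24585654]
 [ 552.37907293 -210.17981475]] -22.67359497262052
```

Emit:
step_arm(plan=[-0.62, -1.63, 3.6, 0, 0, 0, -0.62, -1.63, 3.6, 0, 0, 0, -0.62, -1.63, 3.6, 0, 0, 0, -0.62, -1.63, 3.6, 0, 0, 0, -0.62, -1.63, 3.6, 0, 0, 0])

```text
time_s: 9.97
ee_pos: [582.2, -54.1, 119.9]
ee_rot: [180.0, 0.1, 173.6]
force: [0.3, -0.6, -0.6]
gripper_width: 0.5
gripper_force: 0.0
```

Emit:
step_arm(plan=[-0.62, -1.63, 3.4, 0, 0, 0, 0, 0, 1, 0, 0, 0, 0, 0, 0.8, 0, 0, 0, 0, 0, 0, 0, 0, 0])

```text
time_s: 10.3
ee_pos: [585.8, -70.2, 68.2]
ee_rot: [180.0, -0.1, 173.5]
force: [-0.3, 0.1, 0.2]
gripper_width: 0.1
gripper_force: 0.0
```

Emit:
step_arm(plan=[0, 0, 0.2, 0, 0, 0, 0, 0, 0.2, 0, 0, 0, 0, 0, 0.2, 0, 0, 0, 0, 0, 0, 0, 0, 0])

```text
time_s: 10.63
ee_pos: [587.0, -70.8, 64.3]
ee_rot: [180.0, 0.2, 173.5]
force: [-0.3, 0.7, 2.6]
gripper_width: 0.5
gripper_force: 1.4
```

Emit:
step_arm(plan=[0, 0, 0.2, 0, 0, 0, 0, 0, 0.15, 0, 0, 0, 0, 0, 0, 0, 0, 0])

```text
time_s: 10.88
ee_pos: [587.1, -70.8, 64.2]
ee_rot: [180.0, 0.2, 173.5]
force: [-5.2, 2.7, 22.8]
gripper_width: 0.1
gripper_force: 11.7
```

Emit:
step_arm(plan=[0, 0, -0.18, 0, 0, 0, 1, 0, 0, 0, 0, 0, 1.6, 0, 0, 0, 0, 0])

```text
time_s: 11.13
ee_pos: [565.2, -68.9, 64.4]
ee_rot: [-180.0, 0.7, 173.5]
force: [4.0, -0.2, 9.7]
gripper_width: 0.5
gripper_force: 4.7
```

Emit:
step_arm(plan=[1.6, 0, 0, 0, 0, 0, 1.6, 0, 0, 0, 0, 0, 1.1, 0, 0, 0, 0, 0, 0, 0, 0, 0, 0, 0])

```text
time_s: 11.47
ee_pos: [518.6, -63.6, 64.3]
ee_rot: [-180.0, 0.4, 173.5]
force: [-1.7, -0.7, 12.7]
gripper_width: 0.2
gripper_force: 6.3
```

Emit:
step_arm(plan=[0, 0, -2, 0, 0, 0, 0, 0, -4, 0, 0, 0, 0, 0, 0, 0, 0, 0])

```text
time_s: 11.72
ee_pos: [521.6, -64.0, 127.8]
ee_rot: [-180.0, 0.7, 173.5]
force: [0.4, -0.0, 0.4]
gripper_width: 0.8
gripper_force: 0.0
```

Run:
```python
from h import *
st(); w=viewer.grab_frame('wrist'); save(w,'w3.png'); np.save('w3.npy',dict(w),allow_pickle=True)
print([(np.round(d['location']).tolist(),round(d['score'],2),np.round(at_z(w,d['location'],47.5)[:2]).tolist()) for d in viewer.pinpoint('panel0_mid',w)])
# red mask: front extents per lane
hsv=cv2.cvtColor(w['img'],cv2.COLOR_RGB2HSV)
m=((hsv[...,0]<8)|(hsv[...,0]>172))&(hsv[...,1]>150)&(hsv[...,2]>60)
F=np.array([498.9,33.4]);u=np.array([.994,-.108]);v=np.array([.108,.994])
for yb in(-96,-32,32,96):
    col=[]
    for xb in np.arange(-110,120,1.):
        q=proj(w,[*(F+u*xb+v*(yb+15)),50]); r=proj(w,[*(F+u*xb+v*(yb-15)),50])
        ok=[0<=a[0]<512 and 0<=a[1]<384 and m[int(a[1]),int(a[0])] for a in(q,r)]
        if all(ok): col.append(xb)
    print(yb,col[:1],len(col))
```

```text
t 11.72 p [521.6 -64.  127.8] r [-180.     0.7  173.5] F [ 0.4 -0.   0.4] w 0.8 g 0.0
[([252.0, 200.0], 0.71, [524.0, -68.0])]
-96 [np.float64(-56.0)] 103
-32 [np.float64(5.0)] 68
32 [np.float64(28.0)] 73
96 [np.float64(23.0)] 49
```

View pics/w3.png

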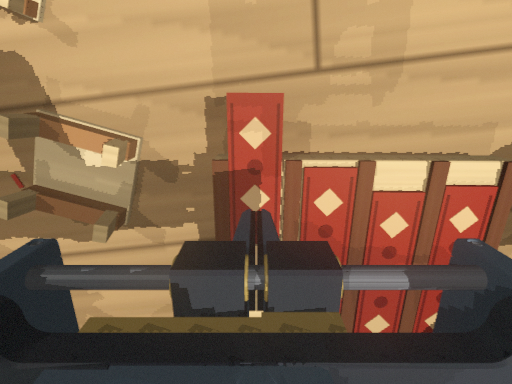

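Emit:
step_arm(plan=[2.3, -0.07, 0, 0, 0, 0, 2.3, -0.07, 0, 0, 0, 0, 2.3, -0.07, 0, 0, 0, 0, 0, 0, 0, 0, 0, 0, 0, 0, 0, 0, 0, 0], hand=7)

```text
time_s: 12.23
ee_pos: [447.3, -57.5, 120.6]
ee_rot: [180.0, -0.1, 173.5]
force: [1.3, 0.5, -0.4]
gripper_width: 31.2
gripper_force: 0.0
```

Emit:
step_arm(plan=[0, 0, 0, 0, 0, 0, 0, 0, 0, 0, 0, 0, 0, 0, 0, 0, 0, 0, 0, 0, 0, 0, 0, 0, 0, 0, 0, 0, 0, 0])

```text
time_s: 12.65
ee_pos: [449.1, -57.7, 121.1]
ee_rot: [180.0, -0.0, 173.5]
force: [0.5, -0.2, 0.0]
gripper_width: 64.4
gripper_force: 0.0
```

Run:
```python
from h import *
st(); go(452.7,-58.2,42.5,173.7)
```

```text
t 12.65 p [449.1 -57.7 121.1] r [180.   -0.  173.5] F [ 0.5 -0.2  0. ] w 64.4 g 0.0
2 rows
[-0.18, -0.0, 3.93, 0.0, -0.0, -0.002, -0.18, -0.01, 3.93, 0.0, -0.0, -0.002]
```

Emit:
step_arm(plan=[-0.18, 0, 3, 0, 0, 0, -0.18, 0, 3, 0, 0, 0, 0, 0, 1.8, 0, 0, 0, 0, 0, 0, 0, 0, 0])

```text
time_s: 12.98
ee_pos: [449.8, -57.7, 40.2]
ee_rot: [180.0, -0.4, 173.5]
force: [0.3, -0.4, 0.7]
gripper_width: 69.6
gripper_force: 0.0
```

Emit:
step_arm(plan=[0, 0, 0, 0, 0, 0, 0, 0, 0, 0, 0, 0, 0, 0, 0, 0, 0, 0, 0, 0, 0, 0, 0, 0, 0, 0, 0, 0, 0, 0], hand=0, newtons=25)

```text
time_s: 13.4
ee_pos: [453.2, -57.9, 44.3]
ee_rot: [180.0, 0.2, 173.5]
force: [-1.0, 2.6, 1.6]
gripper_width: 45.4
gripper_force: 24.9
```

Emit:
step_arm(plan=[0, 0, 0, 0, 0, 0, 0, 0, 0, 0, 0, 0])

```text
time_s: 13.57
ee_pos: [453.2, -57.9, 44.1]
ee_rot: [180.0, 0.1, 173.5]
force: [-1.0, 2.8, 4.5]
gripper_width: 45.9
gripper_force: 24.9
```

Emit:
step_arm(plan=[0, 0, -2, 0, 0, 0, 0, 0, -2.5, 0, 0, 0, 0, 0, -2.5, 0, 0, 0, 0, 0, 0, 0, 0, 0])

```text
time_s: 13.9
ee_pos: [454.9, -58.9, 117.1]
ee_rot: [-179.9, 0.5, 173.5]
force: [0.8, -0.5, -0.3]
gripper_width: 45.9
gripper_force: 24.9
```

Run:
```python
from h import *
st(); go(422.3,-211.1,100,157.4,6)
```

```text
t 13.9 p [454.9 -58.9 117.1] r [-179.9    0.5  173.5] F [ 0.8 -0.5 -0.3] w 45.9 g 24.9
6 rows
[0.25, -2.58, 0.29, 0.0, 0.001, 0.047, 0.13, -2.59, 0.29, 0.0, 0.001, 0.047, 0.01, -2.6, 0.28, 0.0, 0.002, 0.047, -0.11, -2.59, 0.29, 0.0, 0.001, 0.047, -0.23, -2.58, 0.28, 0.0, 0.002, 0.046]
[-0.35, -2.58, 0.28, 0.0, 0.001, 0.047]
```

Emit:
step_arm(plan=[0.25, -2.58, 0.29, 0, 0, 0.047, 0.13, -2.59, 0.29, 0, 0, 0.047, 0, -2.6, 0.28, 0, 0, 0.047, -0.11, -2.59, 0.29, 0, 0, 0.047, -0.23, -2.58, 0.28, 0, 0, 0.046])

```text
time_s: 14.32
ee_pos: [424.0, -186.0, 98.1]
ee_rot: [-180.0, -0.1, 160.0]
force: [1.2, 0.1, -0.5]
gripper_width: 45.6
gripper_force: 24.9
```

Emit:
step_arm(plan=[-0.35, -2.58, 0.28, 0, 0, 0.047, 0, 0, 0, 0, 0, 0, 0, 0, 0, 0, 0, 0])

```text
time_s: 14.57
ee_pos: [418.7, -211.1, 95.3]
ee_rot: [180.0, -0.1, 157.3]
force: [0.5, 1.8, -1.0]
gripper_width: 45.7
gripper_force: 24.9
```

Run:
```python
from h import *
st(); go(422.3,-211.1,26,157.4,4)
w=viewer.grab_frame('wrist'); s=viewer.grab_frame('scene'); np.save('w4.npy',dict(w),allow_pickle=True)
im=np.hstack([w['img'],cv2.resize(s['img'][180:320,120:290],None,fx=1.69,fy=2.74)[:384]]) 
c=cv2.resize(s['img'][190:290,130:260],None,fx=2.2,fy=3.84)
cv2.imwrite('pics/w4.png',np.hstack([w['img'],c])[:,:,::-1]);print(c.shape)
```

```text
t 14.57 p [ 418.7 -211.1   95.3] r [ 1.800e+02 -1.000e-01  1.573e+02] F [ 0.5  1.8 -1. ] w 45.7 g 24.9
4 rows
[-0.09, 0.04, 1.73, 0.0, -0.0, -0.001, -0.09, 0.03, 1.73, 0.0, -0.001, -0.001, -0.08, 0.04, 1.74, 0.0, -0.0, -0.0, -0.09, 0.03, 1.73, 0.0, -0.001, -0.001]
(384, 286, 3)
```

View pics/w4.png

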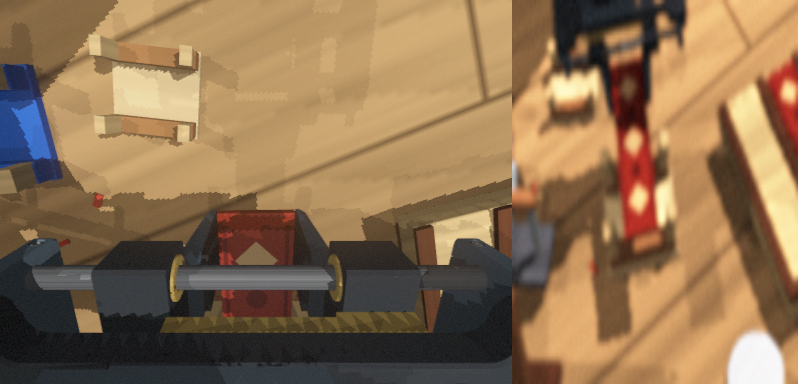

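Emit:
step_arm(plan=[-0.1, 0.04, 2.2, 0, 0, 0, -0.1, 0.04, 2.2, 0, 0, 0, -0.08, 0.04, 1.4, 0, 0, 0, -0.07, 0.02, 0.8, 0, 0, 0, 0, 0, 0.1, 0, 0, 0])

```text
time_s: 15.08
ee_pos: [422.8, -209.1, 27.8]
ee_rot: [180.0, -0.2, 157.5]
force: [-0.3, 0.2, -0.4]
gripper_width: 45.4
gripper_force: 24.9
```

Emit:
step_arm(plan=[0, 0, 0.1, 0, 0, 0, 0, 0, 0, 0, 0, 0])

```text
time_s: 15.25
ee_pos: [424.0, -210.3, 28.7]
ee_rot: [-180.0, 0.1, 157.4]
force: [-0.3, -0.6, 0.0]
gripper_width: 45.8
gripper_force: 24.9
```

Emit:
step_arm(plan=[0, 0, 0.15, 0, 0, 0, 0, 0, 0.15, 0, 0, 0, 0, 0, 0, 0, 0, 0, 0, 0, 0, 0, 0, 0])

```text
time_s: 15.58
ee_pos: [423.7, -210.6, 25.5]
ee_rot: [180.0, 0.1, 157.4]
force: [0.0, 0.6, 0.9]
gripper_width: 45.7
gripper_force: 24.9
```

Emit:
step_arm(plan=[0, 0, 0, 0, 0, 0, 0, 0, 0, 0, 0, 0, 0, 0, 0, 0, 0, 0, 0, 0, 0, 0, 0, 0], hand=6.6)

```text
time_s: 15.92
ee_pos: [423.3, -210.4, 25.1]
ee_rot: [180.0, -0.0, 157.4]
force: [-0.7, -0.1, -0.2]
gripper_width: 65.8
gripper_force: 0.0
```

Emit:
step_arm(plan=[0, 0, -1, 0, 0, 0, 0, 0, -3, 0, 0, 0, 0, 0, -3, 0, 0, 0, 0, 0, -3, 0, 0, 0, 0, 0, 0, 0, 0, 0])

```text
time_s: 16.33
ee_pos: [426.6, -212.1, 130.3]
ee_rot: [-179.9, 0.6, 157.4]
force: [-0.1, 0.2, 0.3]
gripper_width: 66.0
gripper_force: 0.0
```

```bash
cat >> h.py <<'E'
F0=np.array([498.9,33.4]);U=np.array([.994,-.108]);V=np.array([.108,.994])
BC=np.array([486.5,-237.8]); BU=np.array([.923,-.384])
def red(p):
    hsv=cv2.cvtColor(p['img'],cv2.COLOR_RGB2HSV)
    return (((hsv[...,0]<8)|(hsv[...,0]>172))&(hsv[...,1]>150)&(hsv[...,2]>50)).astype(np.uint8)
def stack(z):
    "compare the red patch near the bearers with where a centred panel with its top at z should show, in the scene picture"
    s=viewer.grab_frame('scene'); m=red(s); N=np.array([-BU[1],BU[0]])
    def poly(c,th):
        u=np.array([np.cos(th),np.sin(th)]);n=np.array([-u[1],u[0]])
        return [proj(s,[*(BC+c+a*u+b*n),z]) for a,b in((-90,-23),(-90,23),(90,23),(90,-23))]
    from scipy.optimize import differential_evolution
    c0=proj(s,[*BC,z]); m[:, :int(c0[0]-70)]=0; m[:, int(c0[0]+35):]=0; m[:int(c0[1]-60)]=0; m[int(c0[1]+60):]=0
    m=cv2.morphologyEx(m,cv2.MORPH_CLOSE,np.ones((7,7),np.uint8)); mm=cv2.GaussianBlur(m.astype(np.float32),(3,3),0)
    def cost(q):
        a=np.zeros(m.shape,np.uint8); cv2.fillConvexPoly(a,np.round(np.array(poly(q[:2],q[2]))*16).astype(np.int32),1,cv2.LINE_8,4)
        return float(np.abs(a-mm).sum())
    r=differential_evolution(cost,[(-40,40),(-40,40),(-.8,0.)],seed=0,maxiter=60,tol=1e-4)
    print('stack offset mm',np.round(r.x[:2],1),'yaw',round(np.degrees(r.x[2]),1),'cost',round(r.fun),'area',m.sum()); return s
def lanes(w):
    m=red(w)
    for yb in(-96,-32,32,96):
        xs=[]
        for xb in np.arange(-110,120,1.):
            q=[proj(w,[*(F0+U*xb+V*(yb+d)),50]) for d in(-15,15)]
            if all(0<=a[0]<512 and 0<=a[1]<384 and m[int(a[1]),int(a[0])] for a in q): xs.append(xb)
        print('lane',yb,xs[:1],len(xs))
E
python3 - <<'E'
from h import *
st(); s=stack(31); t=viewer.grab_frame('top')
for p in(s,t): print([(np.round(d['location']).tolist(),round(d['score'],2),np.round(at_z(p,d['location'],28.5)[:2]).tolist()) for d in viewer.pinpoint('panel0_mid',p)])
go(540,-5,84,173.6)
E
```

```text
t 16.33 p [ 426.6 -212.1  130.3] r [-179.9    0.6  157.4] F [-0.1  0.2  0.3] w 66.0 g 0.0
stack offset mm [2.8 2.7] yaw -21.9 cost 118 area 683
[([188.0, 243.0], 0.75, [492.0, -236.0]), ([112.0, 244.0], 0.19, [356.0, -435.0])]
[([315.0, 212.0], 0.62, [490.0, -232.0]), ([175.0, 235.0], 0.62, [390.0, 286.0])]
6 rows
[-0.49, 3.91, 0.67, 0.0, -0.0, -0.047, -0.68, 3.88, 0.67, 0.0, -0.0, -0.047, -0.86, 3.84, 0.67, 0.0, -0.001, -0.047, -1.04, 3.8, 0.67, 0.0, -0.0, -0.047, -1.22, 3.74, 0.67, 0.0, -0.001, -0.048]
[-1.39, 3.68, 0.67, 0.001, -0.0, -0.047]
```

Run:
```python
from h import *
go(592,-9,84,173.6,7)
```

```text
7 rows
[-1.13, 3.58, 0.57, 0.0, -0.0, -0.04, -1.27, 3.53, 0.57, 0.0, -0.0, -0.041, -1.42, 3.48, 0.57, 0.0, -0.0, -0.04, -1.56, 3.42, 0.57, 0.0, -0.001, -0.041, -1.69, 3.35, 0.58, 0.0, -0.0, -0.04]
[-1.83, 3.28, 0.57, 0.0, -0.001, -0.041, -1.96, 3.21, 0.58, 0.001, -0.0, -0.04]
```

Emit:
step_arm(plan=[-1.13, 3.58, 0.3, 0, 0, -0.04, -1.27, 3.53, 0.3, 0, 0, -0.041, -1.42, 3.48, 0.57, 0, 0, -0.04, -1.56, 3.42, 0.57, 0, 0, -0.041, -1.69, 3.35, 0.58, 0, 0, -0.04], hand=0)

```text
time_s: 16.95
ee_pos: [544.3, -65.3, 99.9]
ee_rot: [-180.0, -0.2, 169.1]
force: [0.7, -0.7, -0.6]
gripper_width: 35.6
gripper_force: 0.0
```

Emit:
step_arm(plan=[-1.83, 3.28, 0.8, 0, 0, -0.041, -1.96, 3.21, 0.8, 0, 0, -0.04, 0, 0, 0, 0, 0, 0, 0, 0, 0, 0, 0, 0])

```text
time_s: 17.28
ee_pos: [592.3, -7.9, 83.2]
ee_rot: [-180.0, -0.3, 173.8]
force: [-0.2, -0.4, 0.1]
gripper_width: 8.5
gripper_force: 0.0
```

Run:
```python
from h import *
st(); go(592,-9,66,173.6,3)
```

```text
t 17.28 p [592.3  -7.9  83.2] r [-180.    -0.3  173.8] F [-0.2 -0.4  0.1] w 8.5 g 0.0
3 rows
[0.0, -0.04, 0.57, -0.0, -0.002, 0.001, 0.0, -0.03, 0.57, -0.0, -0.001, 0.001, 0.01, -0.04, 0.58, -0.0, -0.002, 0.001]
```

Emit:
step_arm(plan=[0, -0.04, 0.6, 0, 0, 0, 0, -0.04, 0.6, 0, 0, 0, 0, 0, 0.6, 0, 0, 0, 0, 0, 0.15, 0, 0, 0, 0, 0, 0, 0, 0, 0])

```text
time_s: 17.7
ee_pos: [591.9, -11.1, 65.8]
ee_rot: [-180.0, -0.1, 173.5]
force: [0.3, -0.2, 0.3]
gripper_width: 0.2
gripper_force: 0.0
```

Emit:
step_arm(plan=[0, 0, 0.15, 0, 0, 0, 0, 0, 0, 0, 0, 0, 0, 0, 0, 0, 0, 0])

```text
time_s: 17.95
ee_pos: [592.9, -10.4, 65.2]
ee_rot: [180.0, 0.0, 173.6]
force: [-0.2, 0.3, 0.3]
gripper_width: 0.5
gripper_force: 0.0
```

Emit:
step_arm(plan=[0, 0, 0.2, 0, 0, 0, 0, 0, 0.12, 0, 0, 0, 0, 0, 0, 0, 0, 0])

```text
time_s: 18.2
ee_pos: [593.3, -10.4, 64.3]
ee_rot: [-180.0, 0.1, 173.6]
force: [-4.4, 0.1, 13.5]
gripper_width: 0.2
gripper_force: 6.7
```

Emit:
step_arm(plan=[1, 0, 0, 0, 0, 0, 1.5, 0, 0, 0, 0, 0, 1.5, 0, 0, 0, 0, 0, 1.2, 0, 0, 0, 0, 0, 1, 0, 0, 0, 0, 0])

```text
time_s: 18.62
ee_pos: [534.4, -3.4, 64.4]
ee_rot: [180.0, 0.6, 173.6]
force: [3.1, -1.4, 7.8]
gripper_width: 0.6
gripper_force: 4.1
```

Emit:
step_arm(plan=[0, 0, 0, 0, 0, 0, 0, 0, -2, 0, 0, 0, 0, 0, -4, 0, 0, 0, 0, 0, 0, 0, 0, 0])

```text
time_s: 18.95
ee_pos: [535.4, -3.4, 128.0]
ee_rot: [179.9, 0.7, 173.6]
force: [1.8, 0.6, 0.8]
gripper_width: 0.7
gripper_force: 0.0
```

Emit:
step_arm(plan=[0, 0, 0, 0, 0, 0], hand=7)

```text
time_s: 19.03
ee_pos: [533.0, -3.3, 124.2]
ee_rot: [180.0, 0.3, 173.6]
force: [-0.5, 0.1, -0.6]
gripper_width: 4.7
gripper_force: 0.0
```

Run:
```python
from h import *
st(); w=viewer.grab_frame('wrist'); lanes(w); save(w,'w5.png')
m=red(w)
# the free end: its middle across
for d in(20,35):
    pts=[yb for yb in np.arange(-80,20,.5) if (lambda a: m[int(a[1]),int(a[0])])(proj(w,[*(F0-U*d+V*yb),50]))]
    print(d,pts[:1],pts[-1:])
g=F0-U*38+V*-32; print(g); go(*g,100,173.8)
```

```text
t 19.03 p [533.   -3.3 124.2] r [180.    0.3 173.6] F [-0.5  0.1 -0.6] w 4.7 g 0.0
lane -96 [] 0
lane -32 [np.float64(-56.0)] 94
lane 32 [np.float64(28.0)] 49
lane 96 [np.float64(23.0)] 80
20 [np.float64(-51.5)] [np.float64(-5.5)]
35 [np.float64(-51.0)] [np.float64(-6.0)]
[457.672   5.696]
2 rows
[3.72, 0.03, 1.12, 0.0, 0.001, -0.002, 3.73, 0.05, 1.12, 0.0, 0.001, -0.001]
```

Emit:
step_arm(plan=[3.7, 0.2, 0, 0, 0, 0, 3.7, 0.2, 0, 0, 0, 0, 0, 0, 0, 0, 0, 0, 0, 0, 0, 0, 0, 0, 0, 0, 0, 0, 0, 0])

```text
time_s: 19.5
ee_pos: [458.5, 8.9, 121.3]
ee_rot: [180.0, 0.0, 173.6]
force: [0.3, 0.1, 0.1]
gripper_width: 41.7
gripper_force: 0.0
```

Emit:
step_arm(plan=[0, 0, 0, 0, 0, 0, 0, 0, 0, 0, 0, 0, 0, 0, 0, 0, 0, 0, 0, 0, 0, 0, 0, 0, 0, 0, 0, 0, 0, 0])

```text
time_s: 19.92
ee_pos: [458.5, 8.8, 121.6]
ee_rot: [180.0, -0.0, 173.6]
force: [-0.3, 0.6, 0.3]
gripper_width: 69.9
gripper_force: 0.0
```

Run:
```python
from h import *
st(); go(460,9,43,173.6,3)
```

```text
t 19.92 p [458.5   8.8 121.6] r [180.   -0.  173.6] F [-0.3  0.6  0.3] w 69.9 g 0.0
3 rows
[-0.05, 0.01, 2.62, 0.0, -0.0, -0.0, -0.05, 0.01, 2.62, 0.0, -0.0, -0.0, -0.05, 0.01, 2.62, 0.0, -0.0, -0.0]
```

Emit:
step_arm(plan=[-0.05, 0, 3, 0, 0, 0, -0.05, 0, 3, 0, 0, 0, 0, 0, 1.8, 0, 0, 0, 0, 0, 0, 0, 0, 0])

```text
time_s: 20.25
ee_pos: [456.5, 8.8, 40.7]
ee_rot: [-180.0, -0.4, 173.6]
force: [-1.0, -0.6, -1.2]
gripper_width: 70.0
gripper_force: 0.0
```

Emit:
step_arm(plan=[0, 0, 0, 0, 0, 0, 0, 0, 0, 0, 0, 0, 0, 0, 0, 0, 0, 0, 0, 0, 0, 0, 0, 0, 0, 0, 0, 0, 0, 0], hand=0)

```text
time_s: 20.67
ee_pos: [460.1, 8.8, 44.9]
ee_rot: [180.0, 0.2, 173.6]
force: [0.3, -0.1, 3.1]
gripper_width: 45.9
gripper_force: 25.0
```

Emit:
step_arm(plan=[0, 0, 0, 0, 0, 0, 0, 0, 0, 0, 0, 0])

```text
time_s: 20.83
ee_pos: [460.1, 8.8, 44.7]
ee_rot: [180.0, 0.2, 173.6]
force: [-0.9, 0.5, 5.3]
gripper_width: 46.2
gripper_force: 25.0
```

Emit:
step_arm(plan=[0, 0, -2, 0, 0, 0, 0, 0, -2.5, 0, 0, 0, 0, 0, -2.5, 0, 0, 0, 0, 0, 0, 0, 0, 0, 0, 0, 0, 0, 0, 0])

```text
time_s: 21.25
ee_pos: [459.6, 8.8, 114.7]
ee_rot: [180.0, 0.1, 173.6]
force: [-0.0, -0.0, -0.5]
gripper_width: 45.3
gripper_force: 25.0
```

Run:
```python
from h import *
st(); go(422.8,-211.5,100,157.4)
```

```text
t 21.25 p [459.6   8.8 114.7] r [1.800e+02 1.000e-01 1.736e+02] F [-0.  -0.  -0.5] w 45.3 g 25.0
6 rows
[0.2, -3.72, 0.24, 0.0, 0.0, 0.047, 0.03, -3.72, 0.24, 0.0, 0.0, 0.047, -0.15, -3.72, 0.24, 0.0, 0.001, 0.047, -0.32, -3.71, 0.24, 0.0, 0.0, 0.047, -0.5, -3.69, 0.25, 0.0, 0.001, 0.047]
[-0.67, -3.66, 0.24, 0.001, 0.0, 0.048]
```

Emit:
step_arm(plan=[0.2, -3.72, 0.24, 0, 0, 0.047, 0.03, -3.72, 0.24, 0, 0, 0.047, -0.15, -3.72, 0.24, 0, 0, 0.047, -0.32, -3.71, 0.24, 0, 0, 0.047, -0.5, -3.69, 0.25, 0, 0, 0.047])

```text
time_s: 21.67
ee_pos: [426.6, -175.8, 100.1]
ee_rot: [180.0, -0.2, 160.0]
force: [1.3, -0.6, 0.3]
gripper_width: 45.9
gripper_force: 25.0
```

Emit:
step_arm(plan=[-0.67, -3.66, 0.24, 0, 0, 0.048, 0, 0, 0, 0, 0, 0, 0, 0, 0, 0, 0, 0, 0, 0, 0, 0, 0, 0])

```text
time_s: 22.0
ee_pos: [421.3, -210.7, 98.1]
ee_rot: [180.0, -0.2, 157.4]
force: [0.3, 0.6, -0.7]
gripper_width: 45.5
gripper_force: 25.0
```

Run:
```python
from h import *
st(); go(422.3,-211.5,33,157.4,5)
```

```text
t 22.0 p [ 421.3 -210.7   98.1] r [180.   -0.2 157.4] F [ 0.3  0.6 -0.7] w 45.5 g 25.0
5 rows
[-0.03, -0.01, 1.3, 0.0, -0.001, -0.0, -0.03, -0.01, 1.3, 0.0, -0.001, -0.0, -0.03, -0.01, 1.3, 0.0, -0.0, -0.0, -0.02, -0.0, 1.3, 0.0, -0.001, -0.0, -0.03, -0.01, 1.31, 0.001, -0.0, -0.001]
```

Emit:
step_arm(plan=[0, 0, 2.2, 0, 0, 0, 0, 0, 2.2, 0, 0, 0, 0, 0, 1.4, 0, 0, 0, 0, 0, 0.6, 0, 0, 0, 0, 0, 0, 0, 0, 0])

```text
time_s: 22.42
ee_pos: [421.9, -209.5, 34.2]
ee_rot: [180.0, -0.2, 157.5]
force: [0.1, 0.4, -1.1]
gripper_width: 46.0
gripper_force: 25.0
```

Emit:
step_arm(plan=[0, 0, 0, 0, 0, 0, 0, 0, 0, 0, 0, 0])

```text
time_s: 22.58
ee_pos: [422.3, -210.4, 35.2]
ee_rot: [180.0, -0.0, 157.5]
force: [0.2, -0.3, -0.2]
gripper_width: 46.1
gripper_force: 25.0
```

Lower 4 mm to 31, release, rise.

Emit:
step_arm(plan=[0, 0, 0.2, 0, 0, 0, 0, 0, 0.2, 0, 0, 0, 0, 0, 0, 0, 0, 0, 0, 0, 0, 0, 0, 0])

```text
time_s: 22.92
ee_pos: [422.9, -211.0, 32.1]
ee_rot: [179.9, 0.1, 157.4]
force: [-1.1, 3.8, 6.3]
gripper_width: 45.6
gripper_force: 25.0
```

Emit:
step_arm(plan=[0, 0, 0, 0, 0, 0, 0, 0, 0, 0, 0, 0, 0, 0, 0, 0, 0, 0, 0, 0, 0, 0, 0, 0], hand=6.6)

```text
time_s: 23.25
ee_pos: [422.2, -211.5, 31.1]
ee_rot: [180.0, -0.0, 157.4]
force: [0.6, -0.6, -0.5]
gripper_width: 65.7
gripper_force: 0.0
```

Emit:
step_arm(plan=[0, 0, -1, 0, 0, 0, 0, 0, -3, 0, 0, 0, 0, 0, -3, 0, 0, 0, 0, 0, -3, 0, 0, 0, 0, 0, 0, 0, 0, 0])

```text
time_s: 23.67
ee_pos: [425.4, -213.3, 136.3]
ee_rot: [-179.9, 0.6, 157.4]
force: [-0.0, -0.1, 0.6]
gripper_width: 66.3
gripper_force: 0.0
```

Run:
```python
from h import *
st(); stack(36)
g=F0+U*97+V*34; print(g); go(*g,88,173.6,8)
```

```text
t 23.67 p [ 425.4 -213.3  136.3] r [-179.9    0.6  157.4] F [-0.  -0.1  0.6] w 66.3 g 0.0
stack offset mm [3.8 0.3] yaw -23.5 cost 91 area 687
[598.99  56.72]
8 rows
[-0.72, 3.95, 0.58, -0.0, 0.001, -0.035, -0.86, 3.92, 0.58, -0.0, 0.001, -0.035, -0.99, 3.89, 0.57, -0.0, 0.001, -0.036, -1.13, 3.85, 0.57, -0.0, 0.001, -0.035, -1.27, 3.81, 0.57, -0.0, 0.001, -0.036]
[-1.41, 3.76, 0.57, -0.001, 0.001, -0.035, -1.54, 3.71, 0.58, -0.0, 0.0, -0.036, -1.66, 3.65, 0.57, -0.001, 0.001, -0.035]
```

Emit:
step_arm(plan=[-0.72, 3.95, 0.4, 0, 0, -0.035, -0.86, 3.92, 0.4, 0, 0, -0.035, -0.99, 3.89, 0.5, 0, 0, -0.036, -1.13, 3.85, 0.57, 0, 0, -0.035, -1.27, 3.81, 0.57, 0, 0, -0.036], hand=0)

```text
time_s: 24.13
ee_pos: [531.2, -41.4, 105.2]
ee_rot: [-180.0, -0.1, 167.6]
force: [0.8, -0.9, -0.5]
gripper_width: 35.7
gripper_force: 0.0
```

Emit:
step_arm(plan=[-1.41, 3.76, 0.57, 0, 0, -0.035, -1.54, 3.71, 0.6, 0, 0, -0.036, -1.66, 3.65, 0.6, 0, 0, -0.035, -1.8, 0, 0.5, 0, 0, 0, 0, 0, 0, 0, 0, 0])

```text
time_s: 24.55
ee_pos: [616.6, 57.8, 81.2]
ee_rot: [-180.0, -0.1, 173.8]
force: [-0.5, 0.5, -0.4]
gripper_width: 2.6
gripper_force: 0.0
```

Run:
```python
from h import *
st(); w=viewer.grab_frame('wrist'); lanes(w)
g=F0+U*115+V*34; print(g); go(*g,65,173.6,3)
```

```text
t 24.55 p [616.6  57.8  81.2] r [-1.800e+02 -1.000e-01  1.738e+02] F [-0.5  0.5 -0.4] w 2.6 g 0.0
lane -96 [] 0
lane -32 [] 0
lane 32 [np.float64(29.0)] 77
lane 96 [np.float64(24.0)] 96
[616.882  54.776]
3 rows
[-0.09, -0.05, 0.55, -0.0, -0.001, 0.0, -0.08, -0.05, 0.56, -0.0, -0.001, 0.001, -0.08, -0.05, 0.55, -0.001, -0.002, 0.0]
```

Emit:
step_arm(plan=[0, -0.1, 0.5, 0, 0, 0, 0, -0.05, 0.5, 0, 0, 0, 0, 0, 0.4, 0, 0, 0, 0, 0, 0.2, 0, 0, 0, 0, 0, 0, 0, 0, 0])

```text
time_s: 25.02
ee_pos: [613.7, 53.8, 67.7]
ee_rot: [-180.0, -0.1, 173.5]
force: [-0.3, 0.2, 0.2]
gripper_width: 0.6
gripper_force: 0.0
```

Emit:
step_arm(plan=[0, 0, 0.2, 0, 0, 0, 0, 0, 0, 0, 0, 0, 0, 0, 0, 0, 0, 0])

```text
time_s: 25.27
ee_pos: [614.7, 54.4, 66.3]
ee_rot: [180.0, 0.0, 173.6]
force: [-0.1, -0.3, 0.2]
gripper_width: 0.7
gripper_force: 0.0
```

Emit:
step_arm(plan=[0, 0, 0.22, 0, 0, 0, 0, 0, 0.2, 0, 0, 0, 0, 0, 0, 0, 0, 0])

```text
time_s: 25.52
ee_pos: [615.1, 54.5, 64.3]
ee_rot: [180.0, 0.1, 173.6]
force: [-2.3, -1.3, 11.1]
gripper_width: 0.5
gripper_force: 6.0
```

Drag about 84 mm.

Emit:
step_arm(plan=[1, 0, 0, 0, 0, 0, 1.6, 0, 0, 0, 0, 0, 1.7, 0, 0, 0, 0, 0, 1.7, 0, 0, 0, 0, 0, 1.4, 0, 0, 0, 0, 0])

```text
time_s: 25.93
ee_pos: [543.8, 63.0, 64.4]
ee_rot: [179.9, 0.5, 173.6]
force: [3.6, -0.4, 8.2]
gripper_width: 0.7
gripper_force: 4.0
```

Emit:
step_arm(plan=[0.9, 0, 0, 0, 0, 0, 0, 0, 0, 0, 0, 0, 0, 0, -2, 0, 0, 0, 0, 0, -4, 0, 0, 0, 0, 0, 0, 0, 0, 0])

```text
time_s: 26.35
ee_pos: [536.2, 64.2, 128.1]
ee_rot: [179.8, 0.7, 173.6]
force: [1.2, -0.3, -0.0]
gripper_width: 0.5
gripper_force: 0.0
```

Emit:
step_arm(plan=[0, 0, 0, 0, 0, 0], hand=7)

```text
time_s: 26.43
ee_pos: [533.8, 63.9, 124.3]
ee_rot: [179.9, 0.3, 173.6]
force: [-0.1, 0.8, 0.6]
gripper_width: 4.5
gripper_force: 0.0
```

```bash
cat >> h.py <<'E'
def freeend(w,y0):
    m=red(w); c=[]
    for d in(15,25,35):
        pts=[yb for yb in np.arange(y0-40,y0+40,.5) if (lambda a: m[int(a[1]),int(a[0])])(proj(w,[*(F0-U*d+V*yb),50]))]
        if pts: print(d,pts[0],pts[-1]); c.append((pts[0]+pts[-1])/2)
    return np.mean(c)
E
python3 - <<'E'
from h import *
st(); w=viewer.grab_frame('wrist'); lanes(w); y=freeend(w,32)
g=F0-U*36+V*y; print(g); go(*g,122,173.6,2)
E
```

```text
t 26.43 p [533.8  63.9 124.3] r [179.9   0.3 173.6] F [-0.1  0.8  0.6] w 4.5 g 0.0
lane -96 [] 0
lane -32 [] 0
lane 32 [np.float64(-54.0)] 91
lane 96 [np.float64(24.0)] 48
15 12.0 56.5
25 11.5 56.5
35 11.5 57.0
[466.806       71.24966667]
2 rows
[3.3, 0.0, 0.02, 0.0, 0.001, 0.0, 3.31, 0.01, 0.03, 0.0, 0.001, 0.0]
```

Emit:
step_arm(plan=[3.3, 0, 0, 0, 0, 0, 3.2, 0, 0, 0, 0, 0, 0, 0, 0, 0, 0, 0, 0, 0, 0, 0, 0, 0, 0, 0, 0, 0, 0, 0])

```text
time_s: 26.9
ee_pos: [467.9, 71.0, 121.5]
ee_rot: [180.0, 0.0, 173.6]
force: [0.1, 0.1, 0.4]
gripper_width: 41.6
gripper_force: 0.0
```

Emit:
step_arm(plan=[0, 0, 0, 0, 0, 0, 0, 0, 0, 0, 0, 0, 0, 0, 0, 0, 0, 0, 0, 0, 0, 0, 0, 0, 0, 0, 0, 0, 0, 0])

```text
time_s: 27.32
ee_pos: [467.9, 70.9, 121.8]
ee_rot: [180.0, -0.0, 173.6]
force: [0.4, -0.2, -0.6]
gripper_width: 70.0
gripper_force: 0.0
```

Emit:
step_arm(plan=[0, 0, 3, 0, 0, 0, 0, 0, 3, 0, 0, 0, 0, 0, 1.8, 0, 0, 0, 0, 0, 0, 0, 0, 0, 0, 0, 0, 0, 0, 0])

```text
time_s: 27.73
ee_pos: [467.3, 70.9, 43.5]
ee_rot: [-180.0, -0.1, 173.6]
force: [0.4, -0.5, -0.3]
gripper_width: 69.9
gripper_force: 0.0
```

Emit:
step_arm(plan=[0, 0, 0, 0, 0, 0, 0, 0, 0, 0, 0, 0, 0, 0, 0, 0, 0, 0, 0, 0, 0, 0, 0, 0, 0, 0, 0, 0, 0, 0], hand=0)

```text
time_s: 28.15
ee_pos: [468.2, 71.1, 44.8]
ee_rot: [180.0, 0.1, 173.6]
force: [-0.2, 0.2, 3.0]
gripper_width: 45.8
gripper_force: 25.0
```

Emit:
step_arm(plan=[0, 0, 0, 0, 0, 0, 0, 0, 0, 0, 0, 0])

```text
time_s: 28.32
ee_pos: [468.2, 71.1, 44.6]
ee_rot: [180.0, 0.1, 173.6]
force: [-0.9, 0.1, 4.5]
gripper_width: 45.5
gripper_force: 25.0
```

Emit:
step_arm(plan=[0, 0, -2, 0, 0, 0, 0, 0, -2.5, 0, 0, 0, 0, 0, -2.5, 0, 0, 0, 0, 0, 0, 0, 0, 0, 0, 0, 0, 0, 0, 0])

```text
time_s: 28.73
ee_pos: [468.1, 71.0, 114.8]
ee_rot: [180.0, 0.1, 173.6]
force: [-0.4, 1.4, -1.5]
gripper_width: 45.4
gripper_force: 25.0
```

Run:
```python
from h import *
st(); go(421.5,-211.2,102,157.4,8)
```

```text
t 28.73 p [468.1  71.  114.8] r [1.800e+02 1.000e-01 1.736e+02] F [-0.4  1.4 -1.5] w 45.4 g 25.0
8 rows
[0.19, -3.57, 0.16, 0.0, 0.0, 0.035, 0.06, -3.58, 0.16, 0.0, 0.0, 0.035, -0.07, -3.57, 0.16, 0.0, 0.0, 0.035, -0.19, -3.57, 0.16, 0.0, 0.0, 0.036, -0.32, -3.56, 0.15, 0.0, 0.001, 0.035]
[-0.44, -3.55, 0.16, 0.0, 0.0, 0.036, -0.57, -3.53, 0.15, 0.001, 0.001, 0.035, -0.69, -3.51, 0.16, 0.0, 0.0, 0.036]
```

Emit:
step_arm(plan=[0.19, -3.57, 0.16, 0, 0, 0.035, 0.06, -3.58, 0.16, 0, 0, 0.035, -0.07, -3.57, 0.16, 0, 0, 0.035, -0.19, -3.57, 0.16, 0, 0, 0.036, -0.32, -3.56, 0.15, 0, 0, 0.035])

```text
time_s: 29.15
ee_pos: [436.7, -106.5, 104.5]
ee_rot: [180.0, -0.2, 163.4]
force: [0.2, -0.9, -0.2]
gripper_width: 45.5
gripper_force: 25.0
```

Emit:
step_arm(plan=[-0.44, -3.55, 0.16, 0, 0, 0.036, -0.57, -3.53, 0.15, 0, 0, 0.035, -0.69, -3.51, 0.16, 0, 0, 0.036, 0, 0, 0, 0, 0, 0, 0, 0, 0, 0, 0, 0])

```text
time_s: 29.57
ee_pos: [419.5, -212.1, 99.8]
ee_rot: [180.0, -0.2, 157.2]
force: [-0.2, 0.2, -0.4]
gripper_width: 45.6
gripper_force: 25.0
```

Emit:
step_arm(plan=[0, 0, 0, 0, 0, 0])

```text
time_s: 29.65
ee_pos: [420.0, -210.5, 100.2]
ee_rot: [180.0, -0.2, 157.4]
force: [0.2, 0.4, -0.8]
gripper_width: 45.5
gripper_force: 25.0
```

Run:
```python
from h import *
st(); go(421.5,-211.2,40,157.4,4)
```

```text
t 29.65 p [ 420.  -210.5  100.2] r [180.   -0.2 157.4] F [ 0.2  0.4 -0.8] w 45.5 g 25.0
4 rows
[-0.05, -0.0, 1.5, 0.0, -0.001, -0.0, -0.04, -0.0, 1.5, 0.0, -0.001, -0.0, -0.05, -0.01, 1.51, 0.0, -0.001, -0.0, -0.04, -0.0, 1.5, 0.001, -0.0, -0.001]
```

Emit:
step_arm(plan=[-0.05, 0, 2, 0, 0, 0, -0.05, 0, 2, 0, 0, 0, -0.05, 0, 1.4, 0, 0, 0, 0, 0, 0.6, 0, 0, 0, 0, 0, 0, 0, 0, 0])

```text
time_s: 30.07
ee_pos: [421.6, -209.9, 40.3]
ee_rot: [180.0, -0.2, 157.5]
force: [0.2, -0.1, -1.2]
gripper_width: 45.7
gripper_force: 25.0
```

Emit:
step_arm(plan=[0, 0, 0, 0, 0, 0, 0, 0, 0, 0, 0, 0])

```text
time_s: 30.23
ee_pos: [422.4, -210.8, 41.3]
ee_rot: [180.0, -0.0, 157.5]
force: [0.3, -0.1, -0.1]
gripper_width: 45.8
gripper_force: 25.0
```

Emit:
step_arm(plan=[0, 0, 0.2, 0, 0, 0, 0, 0, 0.2, 0, 0, 0, 0, 0, 0, 0, 0, 0, 0, 0, 0, 0, 0, 0])

```text
time_s: 30.57
ee_pos: [422.9, -211.4, 38.3]
ee_rot: [180.0, 0.1, 157.4]
force: [-0.1, 3.3, 7.8]
gripper_width: 45.8
gripper_force: 25.0
```

Emit:
step_arm(plan=[0, 0, 0, 0, 0, 0, 0, 0, 0, 0, 0, 0, 0, 0, 0, 0, 0, 0, 0, 0, 0, 0, 0, 0], hand=6.6)

```text
time_s: 30.9
ee_pos: [422.3, -211.8, 37.3]
ee_rot: [180.0, 0.0, 157.4]
force: [-0.3, 0.2, -0.4]
gripper_width: 65.7
gripper_force: 0.0
```

Emit:
step_arm(plan=[0, 0, -1, 0, 0, 0, 0, 0, -3, 0, 0, 0, 0, 0, -3, 0, 0, 0, 0, 0, -3, 0, 0, 0, 0, 0, 0, 0, 0, 0])

```text
time_s: 31.32
ee_pos: [425.5, -213.6, 142.5]
ee_rot: [-179.9, 0.6, 157.4]
force: [1.4, -0.1, 0.1]
gripper_width: 66.2
gripper_force: 0.0
```

Run:
```python
from h import *
st(); stack(41)
go(619,119,88,173.6,10)
```

```text
t 31.32 p [ 425.5 -213.6  142.5] r [-179.9    0.6  157.4] F [ 1.4 -0.1  0.1] w 66.2 g 0.0
stack offset mm [ 6.6 -0.9] yaw -22.8 cost 101 area 707
10 rows
[-0.52, 3.81, 0.52, -0.0, 0.001, -0.028, -0.62, 3.8, 0.52, -0.0, 0.001, -0.028, -0.73, 3.78, 0.52, -0.0, 0.001, -0.028, -0.84, 3.76, 0.52, -0.0, 0.001, -0.028, -0.94, 3.73, 0.52, -0.0, 0.0, -0.029]
[-1.05, 3.7, 0.52, -0.0, 0.001, -0.028, -1.16, 3.67, 0.52, -0.0, 0.0, -0.029, -1.26, 3.64, 0.52, -0.0, 0.001, -0.028, -1.36, 3.6, 0.51, -0.001, 0.0, -0.029, -1.47, 3.56, 0.52, -0.0, 0.001, -0.028]
```

Emit:
step_arm(plan=[-0.52, 3.81, 0.4, 0, 0, -0.028, -0.62, 3.8, 0.4, 0, 0, -0.028, -0.73, 3.78, 0.5, 0, 0, -0.028, -0.84, 3.76, 0.5, 0, 0, -0.028, -0.94, 3.73, 0.5, 0, 0, -0.029], hand=0)

```text
time_s: 31.78
ee_pos: [519.3, -44.1, 112.7]
ee_rot: [-180.0, -0.1, 165.5]
force: [-0.3, -0.5, 0.3]
gripper_width: 35.5
gripper_force: 0.0
```

Emit:
step_arm(plan=[-1.05, 3.7, 0.5, 0, 0, -0.028, -1.16, 3.67, 0.5, 0, 0, -0.029, -1.26, 3.64, 0.6, 0, 0, -0.028, -1.36, 3.6, 0.6, 0, 0, -0.029, -1.47, 3.56, 0.9, 0, 0, -0.028])

```text
time_s: 32.2
ee_pos: [617.0, 122.0, 81.7]
ee_rot: [-180.0, -0.1, 173.7]
force: [0.6, -0.2, -0.1]
gripper_width: 2.5
gripper_force: 0.0
```

Emit:
step_arm(plan=[0, 0, 0, 0, 0, 0, 0, 0, 0, 0, 0, 0])

```text
time_s: 32.37
ee_pos: [616.2, 121.7, 80.6]
ee_rot: [-179.9, -0.2, 173.8]
force: [-1.1, 0.5, -0.3]
gripper_width: 0.1
gripper_force: 0.0
```

Run:
```python
from h import *
st(); w=viewer.grab_frame('wrist'); lanes(w)
go(619,119,66,173.6,4)
```

```text
t 32.37 p [616.2 121.7  80.6] r [-179.9   -0.2  173.8] F [-1.1  0.5 -0.3] w 0.1 g 0.0
lane -96 [] 0
lane -32 [] 0
lane 32 [] 0
lane 96 [np.float64(22.0)] 71
4 rows
[-0.09, -0.02, 0.38, -0.0, -0.001, 0.0, -0.09, -0.03, 0.38, -0.001, -0.001, 0.0, -0.08, -0.02, 0.38, -0.0, -0.001, 0.001, -0.09, -0.03, 0.39, -0.001, -0.001, 0.0]
```

Emit:
step_arm(plan=[-0.1, -0.1, 0.5, 0, 0, 0, -0.1, -0.05, 0.5, 0, 0, 0, 0, 0, 0.4, 0, 0, 0, 0, 0, 0.3, 0, 0, 0, 0, 0, 0.1, 0, 0, 0])

```text
time_s: 32.83
ee_pos: [618.2, 117.7, 64.8]
ee_rot: [-180.0, -0.1, 173.5]
force: [0.0, -0.2, -0.2]
gripper_width: 0.6
gripper_force: 0.0
```

Emit:
step_arm(plan=[0, 0, 0.2, 0, 0, 0, 0, 0, 0.15, 0, 0, 0, 0, 0, 0, 0, 0, 0, 0, 0, 0, 0, 0, 0])

```text
time_s: 33.17
ee_pos: [618.6, 117.9, 64.3]
ee_rot: [-180.0, 0.0, 173.6]
force: [-3.9, -2.5, 12.4]
gripper_width: 0.5
gripper_force: 6.1
```

Drag about 79 mm.

Emit:
step_arm(plan=[1, 0, 0, 0, 0, 0, 1.6, 0, 0, 0, 0, 0, 1.7, 0, 0, 0, 0, 0, 1.6, 0, 0, 0, 0, 0, 1.2, 0, 0, 0, 0, 0])

```text
time_s: 33.58
ee_pos: [550.5, 126.7, 64.3]
ee_rot: [179.9, 0.5, 173.6]
force: [1.8, -0.9, 7.8]
gripper_width: 0.5
gripper_force: 3.6
```

Emit:
step_arm(plan=[0.8, 0, 0, 0, 0, 0, 0, 0, 0, 0, 0, 0, 0, 0, -2, 0, 0, 0, 0, 0, -4, 0, 0, 0, 0, 0, 0, 0, 0, 0])

```text
time_s: 34.0
ee_pos: [544.3, 128.1, 128.4]
ee_rot: [179.8, 0.7, 173.6]
force: [1.6, 0.0, 0.1]
gripper_width: 0.5
gripper_force: 0.0
```

Emit:
step_arm(plan=[0, 0, 0, 0, 0, 0], hand=7)

```text
time_s: 34.08
ee_pos: [541.9, 127.6, 124.4]
ee_rot: [179.9, 0.3, 173.6]
force: [-0.5, -0.1, 0.0]
gripper_width: 5.0
gripper_force: 0.0
```

Run:
```python
from h import *
st(); w=viewer.grab_frame('wrist'); lanes(w); y=freeend(w,96)
g=F0-U*35+V*y; print(g); go(*g,122,173.6,2)
```

```text
t 34.08 p [541.9 127.6 124.4] r [179.9   0.3 173.6] F [-0.5 -0.1  0. ] w 5.0 g 0.0
lane -96 [] 0
lane -32 [] 0
lane 32 [] 0
lane 96 [np.float64(-54.0)] 80
15 78.0 123.5
25 78.0 123.0
35 78.5 123.5
[474.991  137.3255]
2 rows
[3.32, 0.13, 0.03, 0.0, 0.001, -0.0, 3.31, 0.13, 0.03, 0.001, 0.001, -0.0]
```

Emit:
step_arm(plan=[3.3, 0.13, 0, 0, 0, 0, 3.3, 0.13, 0, 0, 0, 0, 0, 0, 0, 0, 0, 0, 0, 0, 0, 0, 0, 0, 0, 0, 0, 0, 0, 0])

```text
time_s: 34.55
ee_pos: [475.3, 137.3, 121.4]
ee_rot: [-180.0, -0.0, 173.6]
force: [0.5, 0.1, 0.7]
gripper_width: 41.4
gripper_force: 0.0
```

Emit:
step_arm(plan=[0, 0, 0, 0, 0, 0, 0, 0, 0, 0, 0, 0, 0, 0, 0, 0, 0, 0, 0, 0, 0, 0, 0, 0, 0, 0, 0, 0, 0, 0])

```text
time_s: 34.97
ee_pos: [475.3, 137.2, 121.7]
ee_rot: [180.0, -0.0, 173.6]
force: [0.5, -0.7, -0.5]
gripper_width: 70.0
gripper_force: 0.0
```

Emit:
step_arm(plan=[0, 0, 3, 0, 0, 0, 0, 0, 3, 0, 0, 0, 0, 0, 1.8, 0, 0, 0, 0, 0, 0, 0, 0, 0, 0, 0, 0, 0, 0, 0])

```text
time_s: 35.38
ee_pos: [474.7, 137.2, 43.4]
ee_rot: [-180.0, -0.1, 173.6]
force: [0.4, -0.0, -0.3]
gripper_width: 70.0
gripper_force: 0.0
```

Emit:
step_arm(plan=[0, 0, 0, 0, 0, 0, 0, 0, 0, 0, 0, 0, 0, 0, 0, 0, 0, 0, 0, 0, 0, 0, 0, 0, 0, 0, 0, 0, 0, 0], hand=0)

```text
time_s: 35.8
ee_pos: [475.6, 137.4, 44.8]
ee_rot: [180.0, 0.1, 173.6]
force: [0.0, -0.4, 3.2]
gripper_width: 45.7
gripper_force: 25.0
```

Emit:
step_arm(plan=[0, 0, 0, 0, 0, 0, 0, 0, 0, 0, 0, 0])

```text
time_s: 35.97
ee_pos: [475.6, 137.4, 44.6]
ee_rot: [180.0, 0.1, 173.6]
force: [-0.0, -0.3, 6.5]
gripper_width: 45.7
gripper_force: 25.0
```

Emit:
step_arm(plan=[0, 0, -2, 0, 0, 0, 0, 0, -2.5, 0, 0, 0, 0, 0, -2.5, 0, 0, 0, 0, 0, 0, 0, 0, 0, 0, 0, 0, 0, 0, 0])

```text
time_s: 36.38
ee_pos: [475.5, 137.4, 114.7]
ee_rot: [179.9, 0.1, 173.6]
force: [-1.0, -0.2, 0.1]
gripper_width: 45.1
gripper_force: 25.0
```

Run:
```python
from h import *
st(); go(420,-211.2,105,157.4,10)
```

```text
t 36.38 p [475.5 137.4 114.7] r [1.799e+02 1.000e-01 1.736e+02] F [-1.  -0.2  0.1] w 45.1 g 25.0
10 rows
[0.16, -3.53, 0.09, 0.0, 0.0, 0.028, 0.06, -3.53, 0.09, 0.0, 0.0, 0.028, -0.03, -3.53, 0.09, 0.0, 0.0, 0.028, -0.13, -3.53, 0.1, 0.0, 0.0, 0.028, -0.23, -3.52, 0.09, 0.0, 0.0, 0.028]
[-0.33, -3.51, 0.1, 0.0, 0.0, 0.029, -0.43, -3.5, 0.09, 0.0, 0.001, 0.028, -0.53, -3.49, 0.09, 0.0, 0.0, 0.029, -0.63, -3.48, 0.1, 0.001, 0.0, 0.028, -0.73, -3.45, 0.1, 0.0, 0.001, 0.029]
```

Emit:
step_arm(plan=[0.16, -3.53, 0.09, 0, 0, 0.028, 0.06, -3.53, 0.09, 0, 0, 0.028, -0.03, -3.53, 0.09, 0, 0, 0.028, -0.13, -3.53, 0.1, 0, 0, 0.028, -0.23, -3.52, 0.09, 0, 0, 0.028])

```text
time_s: 36.8
ee_pos: [445.4, -38.3, 107.7]
ee_rot: [-180.0, -0.2, 165.5]
force: [0.7, -0.5, -0.8]
gripper_width: 45.8
gripper_force: 25.0
```

Emit:
step_arm(plan=[-0.33, -3.51, 0.1, 0, 0, 0.029, -0.43, -3.5, 0.09, 0, 0, 0.028, -0.53, -3.49, 0.09, 0, 0, 0.029, -0.63, -3.48, 0.1, 0, 0, 0.028, -0.73, -3.45, 0.1, 0, 0, 0.029])

```text
time_s: 37.22
ee_pos: [417.7, -212.4, 102.8]
ee_rot: [180.0, -0.2, 157.3]
force: [0.4, 0.1, -0.1]
gripper_width: 45.9
gripper_force: 25.0
```

Emit:
step_arm(plan=[0, 0, 0, 0, 0, 0, 0, 0, 0, 0, 0, 0, 0, 0, 0, 0, 0, 0])

```text
time_s: 37.47
ee_pos: [418.4, -210.5, 103.2]
ee_rot: [180.0, -0.2, 157.4]
force: [0.1, -0.1, -0.8]
gripper_width: 45.4
gripper_force: 25.0
```

Run:
```python
from h import *
st(); go(420,-211.2,46,157.4,4)
t=viewer.grab_frame('top')
```

```text
t 37.47 p [ 418.4 -210.5  103.2] r [180.   -0.2 157.4] F [ 0.1 -0.1 -0.8] w 45.4 g 25.0
4 rows
[-0.05, -0.0, 1.43, 0.0, -0.001, -0.0, -0.05, -0.0, 1.43, 0.0, -0.001, -0.0, -0.04, -0.0, 1.43, 0.0, -0.001, -0.0, -0.04, -0.01, 1.43, 0.001, -0.0, -0.001]
```

Emit:
step_arm(plan=[0, 0, 2, 0, 0, 0, 0, 0, 2, 0, 0, 0, 0, 0, 1.2, 0, 0, 0, 0, 0, 0.5, 0, 0, 0, 0, 0, 0, 0, 0, 0])

```text
time_s: 37.93
ee_pos: [418.9, -209.6, 46.7]
ee_rot: [180.0, -0.2, 157.5]
force: [-0.5, 0.6, 0.6]
gripper_width: 45.8
gripper_force: 25.0
```

Emit:
step_arm(plan=[0, 0, 0.1, 0, 0, 0, 0, 0, 0.1, 0, 0, 0, 0, 0, 0, 0, 0, 0])

```text
time_s: 38.18
ee_pos: [419.3, -209.8, 46.1]
ee_rot: [179.9, -0.1, 157.4]
force: [-1.7, 3.0, 7.1]
gripper_width: 46.1
gripper_force: 25.0
```

Emit:
step_arm(plan=[0, 0, 0.1, 0, 0, 0, 0, 0, 0, 0, 0, 0, 0, 0, 0, 0, 0, 0])

```text
time_s: 38.43
ee_pos: [419.3, -209.8, 45.5]
ee_rot: [179.9, -0.0, 157.4]
force: [-2.8, 3.6, 9.6]
gripper_width: 45.7
gripper_force: 25.0
```

Emit:
step_arm(plan=[0, 0, 0, 0, 0, 0, 0, 0, 0, 0, 0, 0, 0, 0, 0, 0, 0, 0, 0, 0, 0, 0, 0, 0], hand=6.6)

```text
time_s: 38.77
ee_pos: [419.5, -211.1, 44.4]
ee_rot: [180.0, 0.0, 157.4]
force: [-0.5, -0.4, 0.0]
gripper_width: 65.8
gripper_force: 0.0
```

Emit:
step_arm(plan=[0, 0, -1, 0, 0, 0, 0, 0, -3, 0, 0, 0, 0, 0, -3, 0, 0, 0, 0, 0, -3, 0, 0, 0, 0, 0, -3, 0, 0, 0])

```text
time_s: 39.18
ee_pos: [419.1, -211.2, 175.6]
ee_rot: [180.0, -0.0, 157.4]
force: [0.7, -1.0, -0.6]
gripper_width: 66.1
gripper_force: 0.0
```

Emit:
step_arm(plan=[3, 0, -2, 0, 0, 0, 3, 0, -2, 0, 0, 0, 3, 0, -2, 0, 0, 0, 3, 0, -2, 0, 0, 0, 0, 0, 0, 0, 0, 0])

```text
time_s: 39.6
ee_pos: [305.8, -164.0, 257.4]
ee_rot: [-180.0, 0.2, 157.4]
force: [0.8, 0.3, 0.1]
gripper_width: 66.0
gripper_force: 0.0
```

Run:
```python
from h import *
st(); s=stack(46); t=viewer.grab_frame('top'); w=viewer.grab_frame('wrist')
a=cv2.resize(s['img'][190:290,130:260],(390,300),interpolation=cv2.INTER_CUBIC)
b=cv2.resize(t['img'][150:260,280:423],(390,300),interpolation=cv2.INTER_CUBIC)
c=cv2.resize(w['img'][150:384],(390,300)); d=cv2.resize(s['img'][200:360,60:260],(390,300),interpolation=cv2.INTER_CUBIC)
cv2.imwrite('pics/m1.png',np.vstack([np.hstack([a,b]),np.hstack([w['img'][::1,::1][:300,:390],d])])[:,:,::-1])
for p in(s,t): print([(np.round(q['location']).tolist(),round(q['score'],2),np.round(at_z(p,q['location'],43.5)[:2]).tolist()) for q in viewer.pinpoint('panel0_mid',p)])
for n in('weight_bar','hanger_rest'):
  A=viewer.pinpoint(n,s);B=viewer.pinpoint(n,t)
  print(n,[(np.round(q['location']).tolist(),round(q['score'],2)) for q in A[:2]],[(np.round(q['location']).tolist(),round(q['score'],2)) for q in B[:2]]);
```

```text
t 39.6 p [ 305.8 -164.   257.4] r [-180.     0.2  157.4] F [0.8 0.3 0.1] w 66.0 g 0.0
stack offset mm [ 5.8 -1.4] yaw -22.3 cost 107 area 745
[]
[]
weight_bar [([112.0, 240.0], 0.76)] [([386.0, 208.0], 0.59), ([151.0, 160.0], 0.58)]
hanger_rest [] [([392.0, 206.0], 0.88)]
```

View pics/m1.png

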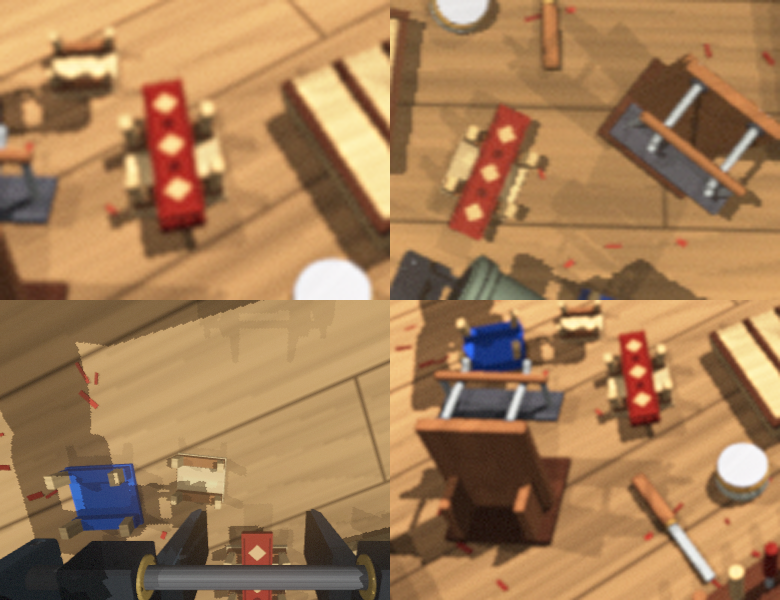

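Run:
```python
from h import *
t=viewer.grab_frame('top'); s=viewer.grab_frame('scene')
for nm,p,a,b in(('t',t,(372.4,193.3),(409.1,220.8)),('s',s,(83,240),(141,241.6))):
    A,B=at_z(p,a,212),at_z(p,b,212); d=B-A
    if d[1]>0: d=-d
    print(nm,A[:2].round(),B[:2].round(),((A+B)/2)[:2].round(1),'len',np.hypot(*d[:2]).round(),'y-axis yaw',np.degrees(np.arctan2(-d[1],-d[0])).round(1)-90)
print('wb',at_z(t,(387.5,209),212),at_z(s,(112,241.5),212))
print(np.round(sensors.state()['qpos'],1))
```

```text
t [ 539. -390.] [ 452. -507.] [ 495.8 -448.3] len 146.0 y-axis yaw -36.6
s [ 453. -507.] [ 545. -386.] [ 499.1 -446.7] len 152.0 y-axis yaw -37.4
wb [ 488.89764244 -437.8504161   212.        ] [ 501.27061956 -447.59095012  212.        ]
[-30.   -3.6 112.    0.   71.7 -97.4]
```

Run:
```python
from h import *
st(); go(497,-447.5,310,53,16)
```

```text
t 40.15 p [ 308.9 -165.3  253.9] r [ 1.800e+02 -1.000e-01  1.574e+02] F [-0.1 -0.  -0.6] w 65.8 g 0.0
16 rows
[-1.76, -1.18, -0.35, -0.0, -0.0, 0.114, -1.89, -0.97, -0.35, -0.0, -0.0, 0.114, -1.98, -0.75, -0.35, -0.0, -0.0, 0.114, -2.06, -0.52, -0.35, -0.0, -0.0, 0.114, -2.1, -0.28, -0.35, -0.0, -0.0, 0.114]
[-2.12, -0.04, -0.36, -0.0, -0.0, 0.114, -2.11, 0.2, -0.35, -0.0, -0.0, 0.114, -2.07, 0.44, -0.36, -0.0, -0.0, 0.114, -2.01, 0.68, -0.35, -0.0, -0.0, 0.114, -1.92, 0.9, -0.36, -0.0, -0.0, 0.114]
[-1.8, 1.11, -0.35, -0.0, -0.0, 0.114, -1.67, 1.31, -0.36, -0.0, -0.0, 0.114, -1.5, 1.49, -0.35, -0.0, -0.0, 0.113, -1.33, 1.65, -0.36, -0.0, -0.0, 0.114, -1.13, 1.79, -0.35, -0.001, -0.0, 0.113]
[-0.92, 1.91, -0.36, -0.0, -0.0, 0.114]
```

Emit:
step_arm(plan=[-1.76, -1.18, -0.7, 0, 0, 0.114, -1.89, -0.97, -0.7, 0, 0, 0.114, -1.98, -0.75, -0.7, 0, 0, 0.114, -2.06, -0.52, -0.7, 0, 0, 0.114, -2.1, -0.28, -0.7, 0, 0, 0.114])

```text
time_s: 40.57
ee_pos: [367.9, -254.4, 289.4]
ee_rot: [-180.0, -0.0, 124.4]
force: [0.3, 0.8, 0.1]
gripper_width: 66.2
gripper_force: 0.0
```

Emit:
step_arm(plan=[-2.12, -0.04, -0.7, 0, 0, 0.114, -2.11, 0.2, -0.7, 0, 0, 0.114, -2.07, 0.44, -0.7, 0, 0, 0.114, -2.01, 0.68, 0, 0, 0, 0.114, -1.92, 0.9, 0, 0, 0, 0.114])

```text
time_s: 40.98
ee_pos: [427.0, -342.8, 310.4]
ee_rot: [180.0, 0.0, 91.7]
force: [1.2, 0.2, 0.0]
gripper_width: 65.7
gripper_force: 0.0
```

Emit:
step_arm(plan=[-1.8, 1.11, 0, 0, 0, 0.114, -1.67, 1.31, 0, 0, 0, 0.114, -1.5, 1.49, 0, 0, 0, 0.113, -1.33, 1.65, 0, 0, 0, 0.114, -1.13, 1.79, 0, 0, 0, 0.113])

```text
time_s: 41.4
ee_pos: [485.6, -430.7, 309.6]
ee_rot: [-179.9, -0.0, 59.2]
force: [-0.3, -0.0, -0.2]
gripper_width: 66.2
gripper_force: 0.0
```

Emit:
step_arm(plan=[-0.92, 1.91, 0, 0, 0, 0.114, 0, 0, 0, 0, 0, 0, 0, 0, 0, 0, 0, 0])

```text
time_s: 41.65
ee_pos: [496.9, -447.9, 308.8]
ee_rot: [-179.9, -0.0, 53.0]
force: [-0.8, -0.2, 0.6]
gripper_width: 65.7
gripper_force: 0.0
```

Run:
```python
from h import *
s=st(); print(np.round(s['qpos'],1)); w=viewer.grab_frame('wrist'); save(w,'w6.png'); np.save('w6.npy',dict(w),allow_pickle=True)
for n in('weight_bar','hanger_rest'): print(n,[(np.round(q['location']).tolist(),round(q['score'],2),at_z(w,q['location'],212)[:2].round(1).tolist()) for q in viewer.pinpoint(n,w)[:3]])
print(proj(w,[497,-447.5,212]))
```

```text
t 41.65 p [ 496.9 -447.9  308.8] r [-179.9   -0.    53. ] F [-0.8 -0.2  0.6] w 65.7 g 0.0
[-43.   25.4  67.2   0.   87.5  -6.1]
weight_bar [([257.0, 196.0], 0.74, [497.6, -450.7])]
hanger_rest []
[254.726048   193.83392646]
```

View pics/w6.png

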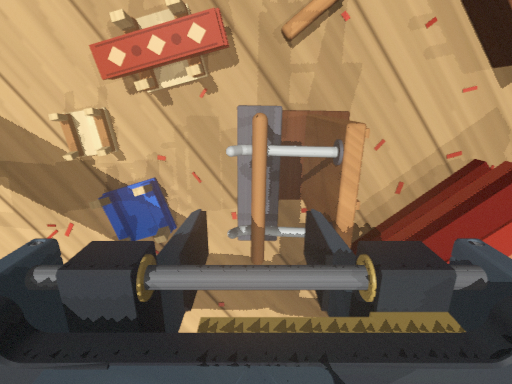

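Emit:
step_arm(plan=[0, 0.1, 3, 0, 0, 0, 0, 0.1, 3, 0, 0, 0, 0, 0, 2.5, 0, 0, 0, 0, 0, 1.5, 0, 0, 0, 0, 0, 0, 0, 0, 0])

```text
time_s: 42.22
ee_pos: [496.3, -446.3, 206.8]
ee_rot: [-179.6, -0.1, 53.0]
force: [0.2, 0.2, -0.2]
gripper_width: 66.1
gripper_force: 0.0
```

Emit:
step_arm(plan=[0, 0, 0, 0, 0, 0, 0, 0, 0, 0, 0, 0])

```text
time_s: 42.38
ee_pos: [498.7, -448.8, 212.4]
ee_rot: [179.8, 0.0, 53.0]
force: [0.2, -0.2, 0.5]
gripper_width: 66.0
gripper_force: 0.0
```

Emit:
step_arm(plan=[0, 0, 0, 0, 0, 0, 0, 0, 0, 0, 0, 0, 0, 0, 0, 0, 0, 0, 0, 0, 0, 0, 0, 0, 0, 0, 0, 0, 0, 0], hand=0, newtons=45)

```text
time_s: 42.8
ee_pos: [498.3, -448.6, 210.8]
ee_rot: [180.0, -0.0, 53.0]
force: [-0.4, 0.2, -0.0]
gripper_width: 35.5
gripper_force: 0.0
```

Emit:
step_arm(plan=[0, 0, 0, 0, 0, 0, 0, 0, 0, 0, 0, 0, 0, 0, 0, 0, 0, 0, 0, 0, 0, 0, 0, 0, 0, 0, 0, 0, 0, 0])

```text
time_s: 43.22
ee_pos: [498.6, -448.8, 210.4]
ee_rot: [180.0, -0.0, 53.0]
force: [0.8, -0.9, -1.3]
gripper_width: 13.1
gripper_force: 45.0
```

Emit:
step_arm(plan=[0, 0, -0.9, 0, 0, 0, 0, 0, -1, 0, 0, 0, 0, 0, -1, 0, 0, 0, 0, 0, 0, 0, 0, 0, 0, 0, 0, 0, 0, 0])

```text
time_s: 43.63
ee_pos: [498.5, -448.8, 240.3]
ee_rot: [179.9, 0.0, 53.0]
force: [0.3, 0.6, -6.7]
gripper_width: 13.0
gripper_force: 45.0
```

Emit:
step_arm(plan=[0, 0, 0, 0, 0, 0, 0, 0, 0, 0, 0, 0])

```text
time_s: 43.8
ee_pos: [497.9, -448.3, 238.7]
ee_rot: [-179.9, -0.0, 53.0]
force: [0.7, -0.6, -7.3]
gripper_width: 12.9
gripper_force: 45.0
```

Emit:
step_arm(plan=[0, -1, 0, 0, 0, 0, 0, -1.5, 0, 0, 0, 0, 0, -2, 0, 0, 0, 0, 0, -2.5, 0, 0, 0, 0, 0, -3, 0, 0, 0, 0])

```text
time_s: 44.22
ee_pos: [418.2, -388.1, 238.6]
ee_rot: [-180.0, -0.0, 53.0]
force: [0.1, -0.4, -6.6]
gripper_width: 13.1
gripper_force: 45.0
```

Emit:
step_arm(plan=[0, -2, 0, 0, 0, 0, 0, -1, 0, 0, 0, 0, 0, 0, 0, 0, 0, 0, 0, 0, 0, 0, 0, 0])

```text
time_s: 44.55
ee_pos: [395.2, -370.9, 239.8]
ee_rot: [179.9, 0.0, 53.0]
force: [-0.2, 0.1, -7.3]
gripper_width: 12.8
gripper_force: 45.0
```

Run:
```python
from h import *
st(); go(486.5,-237.8,215,-22.6,14)
# stack pose from the earlier wrist picture, top at 46
w=np.load('w6.npy',allow_pickle=True).item(); m=red(w); m[100:]=0; m[:, 260:]=0
c=max(cv2.findContours(m,cv2.RETR_EXTERNAL,cv2.CHAIN_APPROX_NONE)[0],key=cv2.contourArea)
b=cv2.boxPoints(cv2.minAreaRect(c)); P=np.array([at_z(w,q,46)[:2] for q in b]); print(P.round(1),P.mean(0).round(1))
for i in range(4): d=P[(i+1)%4]-P[i]; print(np.hypot(*d).round(1),np.degrees(np.arctan2(d[1],d[0])).round(1))
```

```text
t 44.55 p [ 395.2 -370.9  239.8] r [179.9   0.   53. ] F [-0.2  0.1 -7.3] w 12.8 g 45.0
14 rows
[1.15, -0.05, 0.18, 0.0, -0.0, 0.094, 1.14, -0.16, 0.18, 0.0, -0.0, 0.094, 1.12, -0.27, 0.18, 0.0, -0.0, 0.094, 1.09, -0.37, 0.18, 0.0, -0.0, 0.094, 1.05, -0.47, 0.18, 0.0, -0.0, 0.094]
[1.0, -0.57, 0.18, 0.0, -0.0, 0.094, 0.95, -0.66, 0.17, 0.0, -0.0, 0.094, 0.88, -0.75, 0.18, 0.0, -0.0, 0.094, 0.81, -0.83, 0.17, 0.0, -0.0, 0.095, 0.72, -0.9, 0.18, 0.0, -0.0, 0.094]
[0.64, -0.96, 0.17, 0.0, -0.001, 0.095, 0.54, -1.02, 0.18, 0.0, -0.0, 0.094, 0.45, -1.06, 0.17, 0.001, -0.001, 0.095, 0.34, -1.1, 0.18, 0.0, -0.0, 0.094]
[[ 414.5 -177.9]
 [ 581.7 -253.5]
 [ 563.  -299.1]
 [ 388.3 -222. ]] [ 486.9 -238.1]
183.6 -24.3
49.3 -112.4
190.9 156.2
51.3 59.4
```

Emit:
step_arm(plan=[1.15, -0.05, 0.18, 0, 0, 0.094, 1.14, -0.16, 0.18, 0, 0, 0.094, 1.12, -0.27, 0.18, 0, 0, 0.094, 1.09, -0.37, 0.18, 0, 0, 0.094, 1.05, -0.47, 0.18, 0, 0, 0.094])

```text
time_s: 44.97
ee_pos: [429.0, -323.5, 230.2]
ee_rot: [179.9, -0.1, 25.8]
force: [-0.1, -0.0, -7.2]
gripper_width: 12.7
gripper_force: 45.0
```

Emit:
step_arm(plan=[1, -0.57, 0.18, 0, 0, 0.094, 0.95, -0.66, 0.17, 0, 0, 0.094, 0.88, -0.75, 0.18, 0, 0, 0.094, 0.81, -0.83, 0.17, 0, 0, 0.095, 0.72, -0.9, 0.18, 0, 0, 0.094])

```text
time_s: 45.38
ee_pos: [461.8, -275.6, 221.4]
ee_rot: [180.0, -0.1, -1.2]
force: [-0.4, -1.3, -7.2]
gripper_width: 12.8
gripper_force: 45.0
```

Emit:
step_arm(plan=[0.64, -0.96, 0.17, 0, 0, 0.095, 0.54, -1.02, 0.18, 0, 0, 0.094, 0.45, -1.06, 0.17, 0, 0, 0.095, 0.34, -1.1, 0.18, 0, 0, 0.094, 0, 0, 0, 0, 0, 0])

```text
time_s: 45.8
ee_pos: [488.5, -236.1, 214.0]
ee_rot: [-179.9, -0.1, -22.6]
force: [0.3, 0.2, -7.1]
gripper_width: 13.1
gripper_force: 45.0
```

Emit:
step_arm(plan=[0, 0, 0, 0, 0, 0, 0, 0, 0, 0, 0, 0])

```text
time_s: 45.97
ee_pos: [486.2, -237.9, 214.5]
ee_rot: [180.0, -0.0, -22.5]
force: [-0.9, -0.7, -7.7]
gripper_width: 13.1
gripper_force: 45.0
```

Run:
```python
from h import *
st(); s=viewer.grab_frame('scene'); w=viewer.grab_frame('wrist'); t=viewer.grab_frame('top')
for n,p in(('s',s),('w',w),('t',t)): print(n,[(np.round(q['location']).tolist(),round(q['score'],2),at_z(p,q['location'],220)[:2].round(1).tolist()) for q in viewer.pinpoint('weight_bar',p)[:2]])
go(486.8,-238,130,-22.6,6)
a=cv2.resize(s['img'][150:300,110:270],(400,375),interpolation=cv2.INTER_CUBIC)
b=cv2.resize(w['img'],(400,375)); cv2.imwrite('pics/m2.png',np.hstack([a,b])[:,:,::-1])
```

```text
t 45.97 p [ 486.2 -237.9  214.5] r [180.   -0.  -22.5] F [-0.9 -0.7 -7.7] w 13.1 g 45.0
s [([182.0, 203.0], 0.68, [492.9, -235.7])]
w [([255.0, 244.0], 0.71, [488.8, -238.7])]
t [([327.0, 212.0], 0.62, [472.2, -240.6])]
6 rows
[0.02, -0.0, 1.41, 0.0, -0.0, 0.0, 0.02, -0.0, 1.41, 0.0, -0.0, 0.0, 0.02, -0.0, 1.41, 0.0, -0.0, 0.0, 0.02, -0.0, 1.41, 0.0, -0.0, 0.0, 0.03, -0.0, 1.42, 0.0, -0.0, 0.0]
[0.02, -0.01, 1.41, 0.0, -0.0, 0.0]
```

View pics/m2.png

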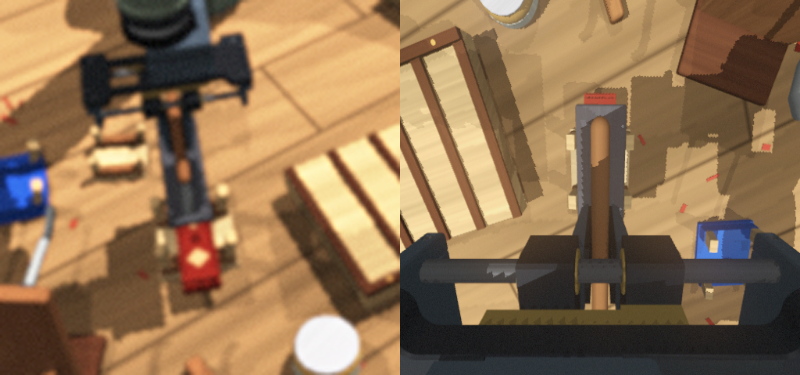

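Emit:
step_arm(plan=[0.02, 0, 1.5, 0, 0, 0, 0, 0, 2.2, 0, 0, 0, 0, 0, 2, 0, 0, 0, 0, 0, 1.5, 0, 0, 0, 0, 0, 1, 0, 0, 0])

```text
time_s: 46.68
ee_pos: [484.9, -237.0, 131.0]
ee_rot: [-180.0, 0.1, -22.6]
force: [-0.6, 1.0, -7.2]
gripper_width: 13.1
gripper_force: 45.0
```

Emit:
step_arm(plan=[0, 0, 0.4, 0, 0, 0, 0, 0, 0, 0, 0, 0, 0, 0, 0, 0, 0, 0])

```text
time_s: 46.93
ee_pos: [486.5, -237.6, 129.4]
ee_rot: [180.0, -0.1, -22.6]
force: [0.5, 0.7, -6.8]
gripper_width: 13.1
gripper_force: 45.0
```

Emit:
step_arm(plan=[0, 0, 0.2, 0, 0, 0, 0, 0, 0.2, 0, 0, 0, 0, 0, 0, 0, 0, 0])

```text
time_s: 47.18
ee_pos: [486.0, -237.2, 124.9]
ee_rot: [-180.0, -0.0, -22.6]
force: [-1.0, 0.7, -7.2]
gripper_width: 13.1
gripper_force: 45.0
```

Emit:
step_arm(plan=[0, 0, 0.2, 0, 0, 0, 0, 0, 0.2, 0, 0, 0, 0, 0, 0.15, 0, 0, 0, 0, 0, 0.1, 0, 0, 0, 0, 0, 0, 0, 0, 0])

```text
time_s: 47.6
ee_pos: [485.7, -237.1, 117.8]
ee_rot: [-180.0, 0.0, -22.6]
force: [-0.7, -0.0, -7.4]
gripper_width: 13.0
gripper_force: 45.0
```

Emit:
step_arm(plan=[0, 0, 0.1, 0, 0, 0, 0, 0, 0.1, 0, 0, 0, 0, 0, 0, 0, 0, 0])

```text
time_s: 47.85
ee_pos: [485.8, -237.1, 115.9]
ee_rot: [-180.0, 0.0, -22.6]
force: [0.2, 0.1, -6.2]
gripper_width: 13.2
gripper_force: 45.0
```

Emit:
step_arm(plan=[0, 0, 0.08, 0, 0, 0, 0, 0, 0.07, 0, 0, 0, 0, 0, 0, 0, 0, 0])

```text
time_s: 48.1
ee_pos: [485.8, -237.2, 114.5]
ee_rot: [-180.0, 0.0, -22.6]
force: [-0.4, 0.3, -7.2]
gripper_width: 13.2
gripper_force: 45.0
```

Emit:
step_arm(plan=[0, 0, 0.05, 0, 0, 0, 0, 0, 0, 0, 0, 0])

```text
time_s: 48.27
ee_pos: [485.8, -237.3, 114.4]
ee_rot: [180.0, -0.0, -22.6]
force: [-0.3, 0.3, -4.0]
gripper_width: 13.2
gripper_force: 45.0
```

Contact begins at 114.4, as predicted. Slightly further, then release.

Emit:
step_arm(plan=[0, 0, 0.1, 0, 0, 0, 0, 0, 0, 0, 0, 0, 0, 0, 0, 0, 0, 0])

```text
time_s: 48.52
ee_pos: [485.8, -237.5, 114.2]
ee_rot: [180.0, -0.0, -22.6]
force: [-3.1, -1.0, 5.1]
gripper_width: 13.3
gripper_force: 45.0
```

Emit:
step_arm(plan=[0, 0, 0, 0, 0, 0, 0, 0, 0, 0, 0, 0, 0, 0, 0, 0, 0, 0, 0, 0, 0, 0, 0, 0, 0, 0, 0, 0, 0, 0], hand=5)

```text
time_s: 48.93
ee_pos: [486.2, -237.2, 113.1]
ee_rot: [-180.0, -0.0, -22.6]
force: [0.2, -1.4, 0.5]
gripper_width: 43.4
gripper_force: 0.0
```

Emit:
step_arm(plan=[0, 0, 0, 0, 0, 0, 0, 0, -1, 0, 0, 0, 0, 0, -3, 0, 0, 0, 0, 0, -4, 0, 0, 0, 0, 0, -4, 0, 0, 0])

```text
time_s: 49.35
ee_pos: [485.3, -236.9, 234.5]
ee_rot: [-180.0, 0.1, -22.6]
force: [0.5, -1.0, -0.6]
gripper_width: 50.4
gripper_force: 0.0
```

Emit:
step_arm(plan=[-3, 0, -3, 0, 0, 0, -3, 0, -1, 0, 0, 0, -3, 0, 0, 0, 0, 0, -3, 0, 0, 0, 0, 0, 0, 0, 0, 0, 0, 0])

```text
time_s: 49.77
ee_pos: [371.0, -189.1, 273.7]
ee_rot: [-180.0, 0.1, -22.6]
force: [-0.3, 0.6, -0.4]
gripper_width: 49.8
gripper_force: 0.0
```

Run:
```python
from h import *
st(); s=viewer.grab_frame('scene'); w=viewer.grab_frame('wrist'); t=viewer.grab_frame('top')
for n,p in(('s',s),('w',w),('t',t)): print(n,[(np.round(q['location']).tolist(),round(q['score'],2),at_z(p,q['location'],116)[:2].round(1).tolist()) for q in viewer.pinpoint('weight_bar',p)[:2]])
print('lamp',[at_z(t,q['location'],285)[:2].round() for q in viewer.pinpoint('lamp_grip',t)[:2]])
a=cv2.resize(s['img'][150:300,110:270],(400,375),interpolation=cv2.INTER_CUBIC)
b=cv2.resize(t['img'],(400,300)); b=np.vstack([b,np.zeros((75,400,3),np.uint8)]); cv2.imwrite('pics/m3.png',np.hstack([a,b])[:,:,::-1])
```

```text
t 49.77 p [ 371.  -189.1  273.7] r [-1.80e+02  1.00e-01 -2.26e+01] F [-0.3  0.6 -0.4] w 49.8 g 0.0
s [([184.0, 222.0], 0.79, [477.0, -230.2])]
w [([260.0, 71.0], 0.58, [480.8, -239.8])]
t [([319.0, 212.0], 0.87, [480.3, -231.7]), ([336.0, 152.0], 0.5, [701.6, -294.7])]
lamp [array([579., 326.])]
```

View pics/m3.png

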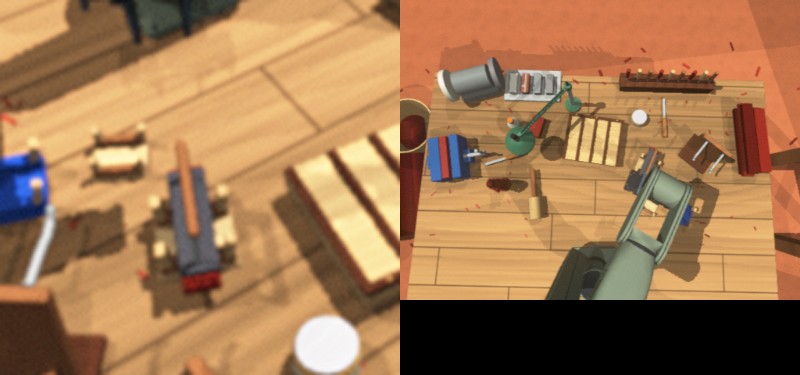

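```bash
python3 -c "
from workcell import env; print(env.job_done())"
```

```text
the job is handed in; nothing more can be done
None
```

The job is handed in: the lamp is swung clear to the left, all four panels are stacked on the bearers, and the weight rests on top, about 8 mm off centre by the last camera readings; no verdict came back.

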